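# Resin bottles back to their own drip dishes

### The job

The four resin bottles have been put back in one another's drip dishes: change them round until each stands flat and upright in the dish of its own colour, using the spare black dish as the free spot on the way. The bottles drip, so keep them upright, set them down gently and only ever in a dish, never on the bench, and leave the sticky lilac figure where it stands.

Things in the scene. Friction and masses are not known exactly. Their poses are not given: they have to be found in the camera images.
- bottle_blue: resin bottle with blue resin: dark brown round bottle, 58 mm diameter and 120 mm high in all, with a broad blue label (a thin white line in it) round its body and a blue dot on top of its cap. Straight side from 0 to 78 mm, then sloping to a neck of 30 mm; black screw cap 35 mm in diameter from 94 to 120 mm above the underside, a good grip. Origin: centre of its underside; z up the bottle. About 0.2 to 0.4 kg. It starts upright in the drip dish of another colour
- bottle_yellow: resin bottle with yellow resin: dark brown round bottle, 58 mm diameter and 120 mm high in all, with a broad yellow label (a thin white line in it) round its body and a yellow dot on top of its cap. Straight side from 0 to 78 mm, then sloping to a neck of 30 mm; black screw cap 35 mm in diameter from 94 to 120 mm above the underside, a good grip. Origin: centre of its underside; z up the bottle. About 0.2 to 0.4 kg. It starts upright in the drip dish of another colour
- bottle_red: resin bottle with red resin: dark brown round bottle, 58 mm diameter and 120 mm high in all, with a broad red label (a thin white line in it) round its body and a red dot on top of its cap. Straight side from 0 to 78 mm, then sloping to a neck of 30 mm; black screw cap 35 mm in diameter from 94 to 120 mm above the underside, a good grip. Origin: centre of its underside; z up the bottle. About 0.2 to 0.4 kg. It starts upright in the drip dish of another colour
- bottle_green: resin bottle with green resin: dark brown round bottle, 58 mm diameter and 120 mm high in all, with a broad green label (a thin white line in it) round its body and a green dot on top of its cap. Straight side from 0 to 78 mm, then sloping to a neck of 30 mm; black screw cap 35 mm in diameter from 94 to 120 mm above the underside, a good grip. Origin: centre of its underside; z up the bottle. About 0.2 to 0.4 kg. It starts upright in the drip dish of another colour
- dish_blue: drip dish of blue silicone for the blue bottle, fixed to the bench: round, 100 mm outside, 12 mm high, flat inner floor 6 mm above the bench and about 87 mm across inside the raised lip. Origin: centre of its underside, on the bench; z up
- dish_yellow: drip dish of yellow silicone for the yellow bottle, fixed to the bench: round, 100 mm outside, 12 mm high, flat inner floor 6 mm above the bench and about 87 mm across inside the raised lip. Origin: centre of its underside, on the bench; z up
- dish_red: drip dish of red silicone for the red bottle, fixed to the bench: round, 100 mm outside, 12 mm high, flat inner floor 6 mm above the bench and about 87 mm across inside the raised lip. Origin: centre of its underside, on the bench; z up
- dish_green: drip dish of green silicone for the green bottle, fixed to the bench: round, 100 mm outside, 12 mm high, flat inner floor 6 mm above the bench and about 87 mm across inside the raised lip. Origin: centre of its underside, on the bench; z up
- dish_spare: spare drip dish of black rubber, same form and size as the coloured ones (100 mm outside, 12 mm high, floor 6 mm above the bench, about 87 mm across inside), fixed to the bench and empty at the start. Origin: centre of its underside, on the bench; z up
- figure: freshly printed lilac miniature of a lady in a wide gown, loose and fragile, still sticky: 40 mm wide at the base, 73 mm high, 30 g, standing on the bench among the dishes (another, off-white miniature group on a 36 mm base stands about too). Origin: centre of its underside; z up. Leave it alone

How it is judged:
At the end, for the whole second after the job is handed in: Each of the four bottles stands upright (within 5 degrees) on the floor of the dish of its own colour, its centre within 16 mm of the dish's centre (anywhere inside the lip), released and at rest; the spare dish is thereby empty again (horizontal distance between bottle_blue and dish_blue below 0.016 m and angle between each of bottle_blue, bottle_yellow, bottle_red, bottle_green's own z axis and vertical below 0.08 rad and z of bottle_blue in the frame of dish_blue between 0.002 and 0.01 m and linear speed of each of bottle_blue, bottle_yellow, bottle_red, bottle_green below 0.02 m/s and contact force between each of bottle_blue, bottle_yellow, bottle_red, bottle_green and the fingers below 0.1 N and horizontal distance between bottle_yellow and dish_yellow below 0.016 m and z of bottle_yellow in the frame of dish_yellow between 0.002 and 0.01 m and horizontal distance between bottle_red and dish_red below 0.016 m and z of bottle_red in the frame of dish_red between 0.002 and 0.01 m and horizontal distance between bottle_green and dish_green below 0.016 m and z of bottle_green in the frame of dish_green between 0.002 and 0.01 m); the robot touches nothing.
It fails at once if a bottle is stood or laid on the bench itself (its underside below the level of the dish floors) (height (world z) of any of bottle_blue, bottle_yellow, bottle_red, bottle_green below 0.003 m).
It fails at once if a bottle is tipped by more than 35 degrees (angle between any of bottle_blue, bottle_yellow, bottle_red, bottle_green's own z axis and vertical above 0.61 rad).
It fails at once if a bottle is dropped or slammed: faster than 0.4 m/s with its underside within 20 mm of the bench ((height (world z) of bottle_blue below 0.02 m and linear speed of bottle_blue above 0.4 m/s) or (height (world z) of bottle_yellow below 0.02 m and linear speed of bottle_yellow above 0.4 m/s) or (height (world z) of bottle_red below 0.02 m and linear speed of bottle_red above 0.4 m/s) or (height (world z) of bottle_green below 0.02 m and linear speed of bottle_green above 0.4 m/s)).
It fails at once if the lilac figure is moved by more than 10 mm or tipped (distance of figure from where it was at the start of the episode above 0.01 m or angle between figure's own z axis and vertical above 0.3 rad).
It also fails if it takes over 141 s, if anything falls off the work surface, if the arm or the gripper's body presses on something with over 40 N, if the wrist force passes 120 N, or if a joint passes its speed limit or range.

### The arm

A 7-joint arm with a two-finger parallel gripper is mounted at the origin on the work surface. World frame = base frame: x ahead of the robot, y to its left, z up, the work surface at z = 0. Lengths are in m, angles in rad, forces in N, time in s.
With the tool pointing down it reaches from about 0.4 to 0.85 m from the base axis. Payload 4.5 kg.
Tool frame: the origin (TCP) lies midway between the tips of the shut fingers; the grasp point (between the pads) lies 19 mm behind it; z points along the fingers, y is the direction in which the jaws open and shut (so a half turn about z gives the same grasp; the last joint's range is limited). The gripper opens to 88 mm and grips with 3 to 60 N. Pads are 18 mm wide; open, the fingers measure 123 mm over their backs; the gripper's body (75 mm by 187 mm) begins 45 mm behind the grasp point.
Start: joints at [-1.29, 0.689, -0.195, 1.565, 0.157, 0.902, -0.215], TCP at [0.153, 0.606, 0.239] pointing down, gripper open.
Joint ranges: [-3.01, 3.01], [-0.46, 2.08], [-1.47, 1.51], [0.13, 2.56], [-1, 4.14], [0.04, 2.09], [-2.66, 2.66]. Speed limits (rad/s): [2.57, 2.57, 3.14, 3.14, 3.14, 3.14, 3.14].

### API

Orientations are given as a unit quaternion [x, y, z, w].
In Python, from plant import r gives the robot as it stands. The module is installed in compiled form; this text tells all that it offers.
- The arm moves only by the tool carry_out, never from a script. Its argument "commands" is a list of rows, each a list of 6 numbers: the shift along the tool's x, y, z in m, then the turn, a rotation vector about the tool's x, y, z in degrees. In form: [[dx, dy, dz, wx, wy, wz], ...]. A call has 1 to 12 rows; each row is the pose to reach, as a shift and turn from the pose commanded when the call began, along the tool's axes at that moment; what a row does not reach only later rows make up. A row lasts 1/10 s, in which the tool goes at most 50 mm and 8.59 degrees, less where a joint would pass 70% of its speed; a pose out of reach is approached as far as the arm can. A call with a gripper value outside its range is refused whole. "fingers" is the closure in counts, from 0 (fully open) to 255 (shut), set as the call begins (left out, the last holds). The fingers move at their own pace and stop on an object; "grip_force" is the grip in N (left out, the last holds). Time passes only in rows, so rows that repeat a pose let the fingers close. It gives the time, the measured TCP pose, the force and the opening at its end, in the units of the state.
- r.get_state(): the state, without advancing time (a new reading comes with each control period).
- r.snapshot(name): name is "scene" or "top" or "wrist"; returns a dict with "img" (480x640x3 uint8, blue, green, red), "intrinsics" (3x3 intrinsics, pixels), "extrinsics" (4x4, takes a point from camera to world coordinates); the wrist camera has in their place "tool_from_camera" (4x4, takes a point from camera to tool coordinates, whose origin is the TCP and whose axes are the flange's). Camera axes: x right, y down, z forward; pixel columns grow to the right and rows downward; lengths in m; the calibration is good to about 2 mm. A picture is of the moment at which its call begins: read the wrist's pose just before it. There is no depth.
- r.finish_job(): hands the job in, once; it reports no verdict.
Trained networks look in a picture, given as the dict that the camera call returned (one of the last four; its "shot" number tells which), for a name from the list of things; names that differ only in an ending like _2 or _b are one class to them, and where a whole thing is asked for, a point or a joint stands for the part that bears it (a point fixed in the world has none). Each returns a list of dicts, best first, with "p" (0 to 1); they miss things now and then, are a little off and sometimes report something else, mostly with a low value. They report only what shows in the picture. A call takes as long as a camera call.
- r.spot_in(picture, label): "xyz" ([x, y, z] in m, in world coordinates, good to about 4 mm: the middle of the surface that is visible of it).
- r.spot_point(picture, label): "xyz" ([x, y, z] in m, in world coordinates, good to about 4 mm: a listed point, or the origin of a listed thing).
The state is a dict: "clock": time; "q": joint angles; "qd": joint speeds; "joint_torque": joint torques, N m; "tool_pos": TCP position; "eef_rot": TCP orientation; "contact_force": force on the tool from outside, world axes, zero at the start; "moment": the same for the moment, N m; "opening": opening from 0.0 (shut) to 1.0 (fully open).
Only numpy, scipy, OpenCV 4.12 (cv2) and the standard library are available. Lean on these libraries where they do the work, as an engineer would, in place of code of your own. Each camera call takes 0.05 s, during which the arm holds its last target.

## Working session

There is one attempt and no reset: what is moved stays moved. The work goes in short steps, Python scripts to look and compute and a tool call to move; the robot and the scene stay as the last step left them, time stands still between calls to the robot, and variables do not carry over. Pictures are saved under pics/ and viewed, and the job is handed in when it is done.

Besides the shell and the picture viewer there is one more tool, called after ">>>" as name(argument=value, ...), one argument or row to a line, values as JSON. carry_out: Moves the arm, as the interface text tells. Its arguments: {"type":"object","properties":{"commands":{"type":"array","items":{"type":"array","items":{"type":"number"}}},"fingers":{"type":"number"},"grip_force":{"type":"number"}},"required":["commands"]}

```bash
mkdir -p pics; ls; python3 - <<'E'
from plant import r
import cv2
s=r.get_state()
for k in s: print(k,s[k])
for n in("scene","top"):
    p=r.snapshot(n); cv2.imwrite(f"pics/{n}0.png",p["img"]); print(n,p["intrinsics"],p["extrinsics"])
    for l in ["bottle_blue","bottle_yellow","bottle_red","bottle_green","dish_blue","dish_yellow","dish_red","dish_green","dish_spare","figure"]:
        d=r.spot_point(p,l); print(l,[( [round(float(v),4) for v in e["xyz"]],round(e["p"],2)) for e in d[:3]])
print(r.get_state()["clock"])
E
```

```text
pics
clock 0.0
q [-1.29020351  0.68999421 -0.1945341   1.56631871  0.1572959   0.90251474
 -0.21511802]
qd [ 7.32456566e-04 -1.24741681e-04 -1.15440965e-03  1.03701475e-03
  1.02179761e-03 -7.87148366e-04 -2.16204823e-05]
joint_torque [-8.75432761e-05 -5.27554822e+01 -1.26684532e+00 -1.53422964e+01
 -5.26514836e-02  6.74678944e-03  1.77217908e-04]
tool_pos [0.15256822 0.60544506 0.23791092]
eef_rot [ 1.23045600e-01  9.92400590e-01 -9.19589074e-04 -5.45077298e-05]
contact_force [0.53972179 0.03319057 0.85259181]
moment [-0.02006656  0.00261546  0.03524437]
opening 1.0017474737186958
scene [[566.66468394   0.         317.51493067]
 [  0.         566.66468394 242.52985395]
 [  0.           0.           1.        ]] [[-0.5932371   0.59925215 -0.53755614  1.02271307]
 [ 0.80492423  0.45225174 -0.38414236  0.39603041]
 [ 0.01291256 -0.66057946 -0.75064508  0.77020974]
 [ 0.          0.          0.          1.        ]]
bottle_blue [([0.4585, -0.0003, 0.0054], 0.56)]
bottle_yellow [([0.6177, -0.1382, 0.0064], 0.8)]
bottle_red [([0.4357, -0.2501, 0.0082], 0.82)]
bottle_green [([0.4771, 0.226
[... 531 characters left out ...]
 0.00817307  0.01564656]
 [-0.00702742 -0.11256574 -0.99361943  0.83856314]
 [ 0.          0.          0.          1.        ]]
bottle_blue [([0.4565, -0.0026, 0.0091], 0.72), ([0.4716, 0.1149, 0.0026], 0.72)]
bottle_yellow [([0.6164, -0.1413, 0.0076], 0.81)]
bottle_red [([0.4414, -0.2514, 0.0061], 0.74)]
bottle_green [([0.474, 0.2273, 0.0056], 0.77)]
dish_blue [([0.4408, -0.2499, 0.0068], 0.67), ([0.6183, -0.143, -0.0007], 0.59), ([0.438, -0.2476, -0.001], 0.42)]
dish_yellow [([0.4402, -0.2449, 0.0002], 0.72)]
dish_red []
dish_green [([0.4598, -0.0, 0.0006], 0.64)]
dish_spare [([0.6112, 0.1121, 0.0006], 0.7), ([0.4419, -0.2466, -0.0023], 0.44)]
figure [([0.4718, 0.1152, -0.0002], 0.73)]
1.1
```

View pics/scene0.png

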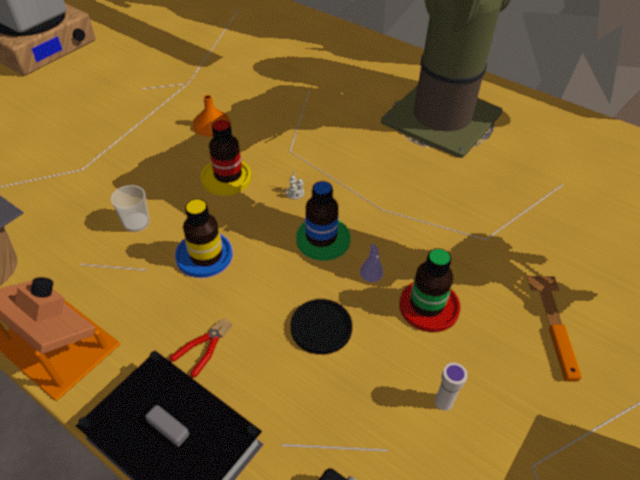

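View pics/top0.png

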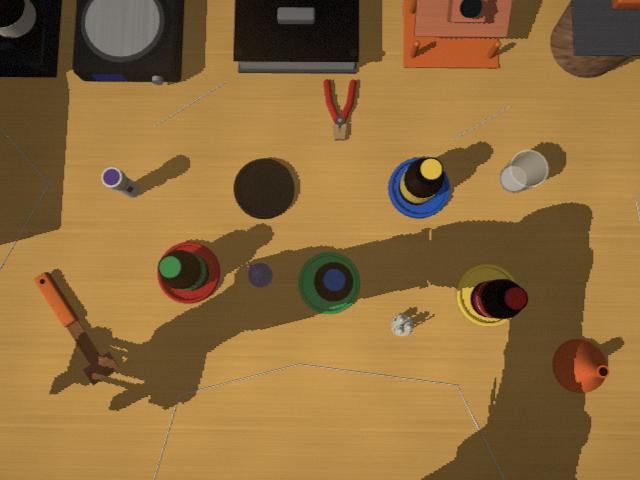

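The pictures show blue in the green dish, yellow in the blue, red in the yellow and green in the red. The spare dish is at top-image pixel (264,188) and the figure at (260,275). Next I'll locate the caps and dishes more precisely.

```bash
cat > h.py <<'E'
from plant import r
import cv2, numpy as np
from scipy.optimize import least_squares
from scipy.spatial.transform import Rotation as R
DOT=0.126
def ray(p,uv,z):
    K=np.array(p["intrinsics"]);T=np.array(p["extrinsics"])
    uv=np.atleast_2d(uv).astype(float)
    d=np.c_[uv,np.ones(len(uv))]@np.linalg.inv(K).T@T[:3,:3].T
    o=T[:3,3]; return o+d*((z-o[2])/d[:,2])[:,None]
def proj(p,x):
    K=np.array(p["intrinsics"]);T=np.array(p["extrinsics"])
    c=(np.atleast_2d(x)-T[:3,3])@T[:3,:3]; c=c@K.T; return c[:,:2]/c[:,2:]
HUE={"red":[(0,6),(172,180)],"yellow":[(24,34)],"green":[(50,90)],"blue":[(100,128)]}
def mask(p,col,vmin=50,smin=130):
    h=cv2.cvtColor(p["img"],cv2.COLOR_BGR2HSV); m=np.zeros(h.shape[:2],np.uint8)
    for a,b in HUE[col]: m|=cv2.inRange(h,(a,smin,vmin),(b,255,255))
    return m
def dot(p,col,guess,z=DOT):
    g=proj(p,[*guess[:2],z])[0]; m=mask(p,col,40,110); n,l,s,c=cv2.connectedComponentsWithStats(m)
    best=[(np.hypot(*(c[i]-g)),i) for i in range(1,n) if s[i,4]>60 and s[i,4]<900]
    if not best: return None
    d,i=min(best); return ray(p,c[i],z)[0][:2],s[i,4],round(d,1)
def goto(x,y,z,yaw=0):
    """shift in tool axes to reach world x,y,z with tool down; yaw: tool x = Rz(yaw)*(-1,0,0)"""
    s=r.get_state(); Rc=R.from_quat(s["eef_rot"]); Rt=R.from_euler("z",yaw)*R.from_matrix(np.diag([-1.,1,-1]))
    d=Rc.inv().apply(np.array([x,y,z])-s["tool_pos"]); w=(Rc.inv()*Rt).as_rotvec(degrees=True)
    print("goto",np.round(d*1000,1),"mm",np.round(w,2),"deg")
def st():
    s=r.get_state(); print("t",round(s["clock"],2),"tcp",np.round(s["tool_pos"],4),"open",round(s["opening"],3),"F",np.round(s["contact_force"],1),"rot",np.round(s["eef_rot"],4))
E
python3 - <<'E'
from h import *
G={"blue":(.4575,-.001),"yellow":(.617,-.14),"red":(.439,-.251),"green":(.4755,.227)}
D={"green":(.457,.001),"blue":(.617,-.143),"yellow":(.442,-.247),"red":(.4775,.225)}
P={n:r.snapshot(n) for n in("scene","top")}
for c in G:
    for n in P: print(c,n,"dot",dot(P[n],c,G[c]))
for n in P:
    p=P[n]; out=p["img"].copy()
    for c in list(D)+["spare"]:
        g=np.array(D.get(c,(.612,.109)))
        if c=="spare":
            h=cv2.cvtColor(p["img"],cv2.COLOR_BGR2HSV); m=cv2.inRange(h,(0,0,0),(180,255,50))if n=="scene" else (p["img"].sum(2)<170).astype(np.uint8)*255
        else: m=mask(p,c,35,120)
        u0=proj(p,[*g,.006])[0]; roi=np.zeros_like(m); cv2.circle(roi,tuple(np.int32(u0)),50,255,-1); m&=roi
        k,l,s,cc=cv2.connectedComponentsWithStats(m); i=1+np.argmax(s[1:,4]); cs,_=cv2.findContours((l==i).astype(np.uint8),cv2.RETR_EXTERNAL,cv2.CHAIN_APPROX_NONE)
        pts=np.vstack(cs)[:,0]; w=ray(p,pts,.008)[:,:2]
        f=lambda q:(np.hypot(*(w-q[:2]).T)-q[2])
        q=least_squares(f,[*g,.05],loss="soft_l1",f_scale=.001).x
        print(n,"dish",c,np.round(q,4),"inl",np.mean(abs(f(q))<.002).round(2))
        t=np.linspace(0,6.28,60); c3=np.c_[q[0]+q[2]*np.cos(t),q[1]+q[2]*np.sin(t),0*t+.008]
        cv2.polylines(out,[np.int32(proj(p,c3))],True,(255,255,255),1)
    cv2.imwrite(f"pics/{n}1.png",out)
goto(.4575,-.001,.25)
E
```

```text
blue scene dot (array([0.4602119 , 0.00083102]), np.int32(188), np.float64(1.4))
blue top dot (array([ 0.45847013, -0.00103208]), np.int32(346), np.float64(0.7))
yellow scene dot (array([ 0.61652331, -0.13512007]), np.int32(242), np.float64(2.7))
yellow top dot None
red scene dot (array([ 0.43685195, -0.24693723]), np.int32(142), np.float64(2.4))
red top dot (array([ 0.43596005, -0.24978722]), np.int32(395), np.float64(2.4))
green scene dot (array([0.4752235 , 0.22761772]), np.int32(279), np.float64(0.5))
green top dot (array([0.47398007, 0.22660168]), np.int32(375), np.float64(1.1))
scene dish green [0.4632 0.0081 0.0473] inl 0.49
scene dish blue [ 0.6191 -0.1376  0.0476] inl 0.51
scene dish yellow [ 0.4463 -0.2432  0.0488] inl 0.45
scene dish red [0.477  0.2331 0.0474] inl 0.53
scene dish spare [0.615  0.114  0.0491] inl 0.95
top dish green [0.4835 0.0172 0.0707] inl 0.3
top dish blue [ 0.6163 -0.1415  0.0478] inl 0.59
top dish yellow [ 0.4566 -0.2712  0.0734] inl 1.0
top dish red [0.4739 0.2314 0.0475] inl 0.59
top dish spare [0.6132 0.1119 0.0492] inl 1.0
goto [-443.9 -514.2  -11.3] mm [  0.    -0.   -14.14] deg
```

View pics/top1.png

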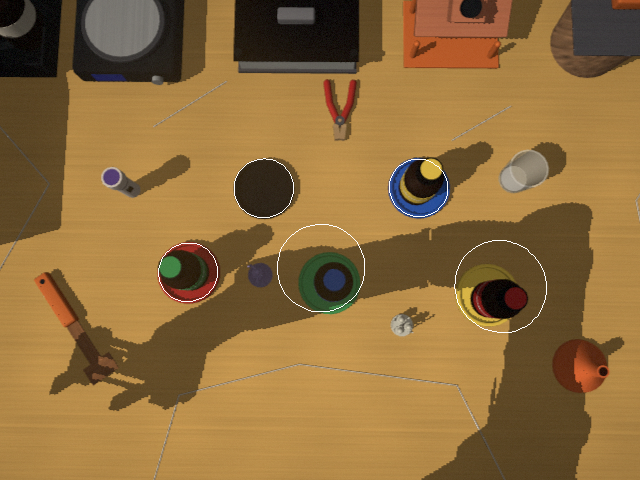

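```bash
python3 - <<'E'
from h import *
goto(.4745,.227,.22)
E
```

```text
goto [-404.7 -289.    18.7] mm [  0.    -0.   -14.14] deg
```

>>> carry_out(
  commands=[
    [-0.04,-0.029,0.002,0,0,-1.4],
    [-0.08,-0.058,0.004,0,0,-2.8],
    [-0.12,-0.087,0.006,0,0,-4.2],
    [-0.16,-0.116,0.007,0,0,-5.6],
    [-0.2,-0.144,0.009,0,0,-7.1],
    [-0.24,-0.173,0.011,0,0,-8.5],
    [-0.28,-0.202,0.013,0,0,-9.9],
    [-0.32,-0.231,0.015,0,0,-11.3],
    [-0.36,-0.26,0.017,0,0,-12.7],
    [-0.4047,-0.289,0.0187,0,0,-14.1],
    [-0.4047,-0.289,0.0187,0,0,-14.1],
    [-0.4047,-0.289,0.0187,0,0,-14.1],
  ],
  fingers=0,
  grip_force=25,
)

```text
clock: 2.4
tool_pos: [0.4756, 0.2254, 0.2199]
eef_rot: [0.003, 1.0, -0.0, 0.0]
contact_force: [-0.4, 0.2, 1.2]
opening: 0.999
```

```bash
cat >> h.py <<'E'
def wrist():
    s=r.get_state(); p=r.snapshot("wrist")
    T=np.eye(4); T[:3,:3]=R.from_quat(s["eef_rot"]).as_matrix(); T[:3,3]=s["tool_pos"]
    p["extrinsics"]=T@np.array(p["tool_from_camera"]); return p
E
python3 - <<'E'
from h import *
st(); p=wrist(); cv2.imwrite("pics/w0.png",p["img"]); print(np.round(p["extrinsics"],3))
print("dot wrist",dot(p,"green",(.4745,.227)))
t=r.snapshot("top"); cv2.imwrite("pics/t2.png",t["img"])
print([ (e["xyz"],e["p"]) for e in r.spot_point(p,"bottle_green")])
print([ (e["xyz"],e["p"]) for e in r.spot_point(p,"dish_red")])
goto(.4745,.227,.102)
E
```

```text
t 2.4 tcp [0.4756 0.2254 0.2199] open 0.999 F [-0.4  0.2  1.2] rot [ 2.6e-03  1.0e+00 -0.0e+00  2.0e-04]
[[ 0.006  0.953  0.302  0.397]
 [ 1.    -0.006 -0.001  0.227]
 [ 0.     0.302 -0.953  0.366]
 [ 0.     0.     0.     1.   ]]
dot wrist (array([0.43749607, 0.22820196]), np.int32(142), np.float64(48.3))
[([0.4765, 0.2268, 0.0064], 0.72)]
[]
goto [ -1.2  -2.1 118.2] mm [ 0.06 -0.02  0.16] deg
```

View pics/w0.png

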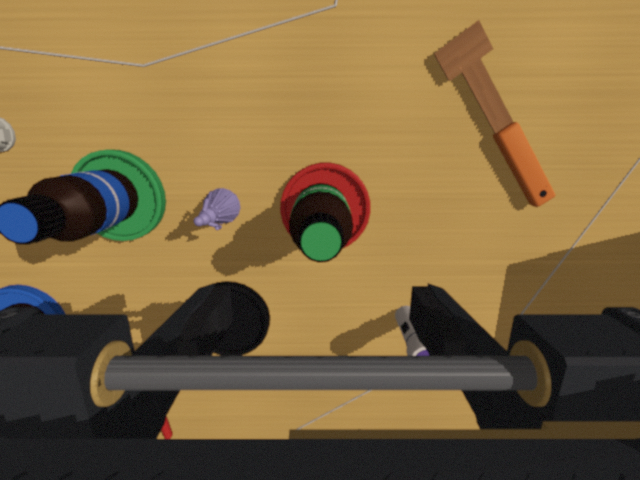

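The wrist view shows the green cap at pixel (321,241) between the open fingers, and the figure at (217,210). I'll use the wrist view to refine the position.

```bash
sed -i 's/s\[i,4\]<900/s[i,4]<2500/' h.py; python3 - <<'E'
from h import *
p=wrist(); 
for c,g in (("green",(.4745,.227)),("blue",(.459,0))): print(c,"dot wrist",dot(p,c,g))
print(ray(p,[321,241],.126))
for c in ("red","green"):
    m=mask(p,c,60,130); k,l,s,cc=cv2.connectedComponentsWithStats(m); i=1+np.argmax(s[1:,4]); pts=np.vstack(cv2.findContours((l==i).astype(np.uint8),cv2.RETR_EXTERNAL,cv2.CHAIN_APPROX_NONE)[0])[:,0]
    w=ray(p,pts,.008)[:,:2]; g=w.mean(0)
    for rr in (.049,): 
        q=least_squares(lambda q:np.hypot(*(w-q).T)-rr,g,loss="cauchy",f_scale=.001).x; print(c,q,np.mean(abs(np.hypot(*(w-q).T)-rr)<.0015))
E
```

```text
green dot wrist (array([0.47333731, 0.22721727]), np.int32(1267), np.float64(1.5))
blue dot wrist (array([0.45796419, 0.00193985]), np.int32(1145), np.float64(2.6))
[[0.47119615 0.23117841 0.126     ]]
red [0.47355878 0.23200827] 0.5969230769230769
green [0.45840438 0.0066335 ] 0.565625
```

```bash
python3 - <<'E'
from h import *
p=wrist(); img=p["img"].copy()
print(p["intrinsics"])
print(proj(p,[.47334,.22722,.126]))
m=mask(p,"green",40,110); n,l,s,c=cv2.connectedComponentsWithStats(m)
for i in range(1,n):
    if s[i,4]>60: print(s[i],c[i])
def circ(x,y,z,rr,col):
    t=np.linspace(0,6.28,60); cv2.polylines(img,[np.int32(np.round(proj(p,np.c_[x+rr*np.cos(t),y+rr*np.sin(t),0*t+z])))],True,col,1)
circ(.47334,.22722,.126,.0175,(255,255,255)); circ(.4736,.2320,.006,.05,(255,255,0)); circ(.4736,.2274,.012,.05,(255,255,255))
cv2.imwrite("pics/w1.png",cv2.resize(img[100:340,160:480],None,fx=2.5,fy=2.5,interpolation=cv2.INTER_CUBIC))
E
```

```text
[[330.82080701   0.         320.3348029 ]
 [  0.         330.82080701 240.27271838]
 [  0.           0.           1.        ]]
[[315.98990882 243.56752325]]
[  69  151   93   90 3541] [127.01299068 191.96695849]
[296 192  49  19 146] [319.64383562 196.56164384]
[ 296  224   41   40 1269] [315.94562648 243.53427896]
```

View pics/w1.png

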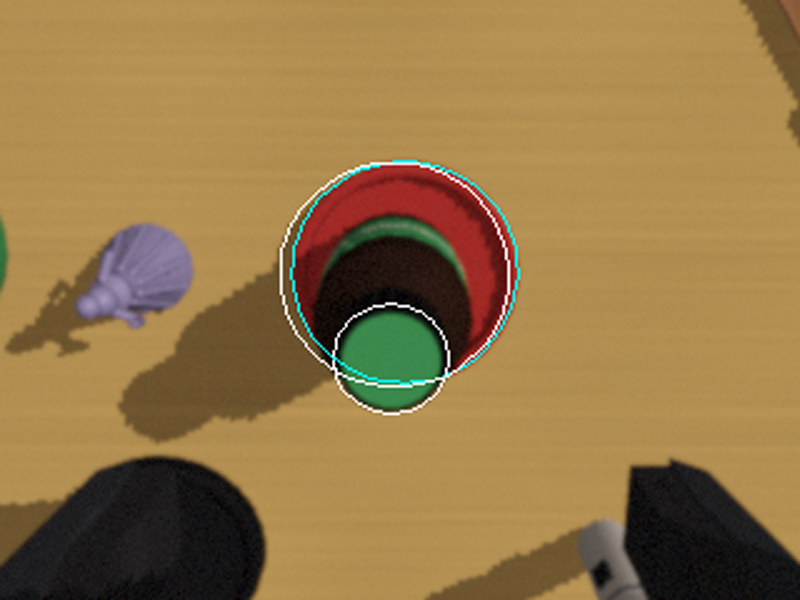

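```bash
python3 - <<'E'
from h import *
st(); goto(.4738,.2272,.102)
E
```

```text
t 2.7 tcp [0.4735 0.2286 0.2202] open 0.998 F [-0.1 -0.3  0. ] rot [-1.2e-03  1.0e+00  3.0e-04 -1.0e-04]
goto [ -0.3  -1.5 118.2] mm [ 0.04 -0.01  0.14] deg
```

>>> carry_out(
  commands=[
    [-0.0003,-0.0015,0.025,0,0,0.1],
    [-0.0003,-0.0015,0.05,0,0,0.1],
    [-0.0003,-0.0015,0.075,0,0,0.1],
    [-0.0003,-0.0015,0.095,0,0,0.1],
    [-0.0003,-0.0015,0.11,0,0,0.1],
    [-0.0003,-0.0015,0.118,0,0,0.1],
    [-0.0003,-0.0015,0.118,0,0,0.1],
    [-0.0003,-0.0015,0.118,0,0,0.1],
  ],
)

```text
clock: 3.5
tool_pos: [0.4749, 0.2261, 0.1025]
eef_rot: [0.001, 1.0, 0.0, 0.0]
contact_force: [-0.4, -0.0, 0.3]
opening: 0.997
```

>>> carry_out(
  commands=[
    [0,0,0,0,0,0],
    [0,0,0,0,0,0],
    [0,0,0,0,0,0],
    [0,0,0,0,0,0],
    [0,0,0,0,0,0],
    [0,0,0,0,0,0],
    [0,0,0,0,0,0],
    [0,0,0,0,0,0],
    [0,0,0,0,0,0],
    [0,0,0,0,0,0],
  ],
  fingers=255,
  grip_force=25,
)

```text
clock: 4.5
tool_pos: [0.4748, 0.2256, 0.102]
eef_rot: [0.001, 1.0, 0.0, 0.0]
contact_force: [0.3, 0.9, 0.1]
opening: 0.384
```

>>> carry_out(
  commands=[
    [0,0,-0.003,0,0,0],
    [0,0,-0.01,0,0,0],
    [0,0,-0.022,0,0,0],
    [0,0,-0.04,0,0,0],
    [0,0,-0.06,0,0,0],
    [0,0,-0.08,0,0,0],
    [0,0,-0.1,0,0,0],
    [0,0,-0.12,0,0,0],
    [0,0,-0.136,0,0,0],
    [0,0,-0.146,0,0,0],
    [0,0,-0.15,0,0,0],
    [0,0,-0.15,0,0,0],
  ],
)

```text
clock: 5.7
tool_pos: [0.4748, 0.2254, 0.2524]
eef_rot: [0.001, 1.0, 0.0, 0.0]
contact_force: [0.5, 0.4, -2.7]
opening: 0.392
```

```bash
python3 - <<'E'
from h import *
st(); p=r.snapshot("scene"); cv2.imwrite("pics/s2.png",p["img"])
goto(.6141,.113,.252)
E
```

```text
t 5.7 tcp [0.4748 0.2254 0.2524] open 0.392 F [ 0.5  0.4 -2.7] rot [1.3e-03 1.0e+00 1.0e-04 2.0e-04]
goto [-139.8 -111.9   -0.2] mm [-0.02 -0.03 -0.14] deg
```

View pics/s2.png

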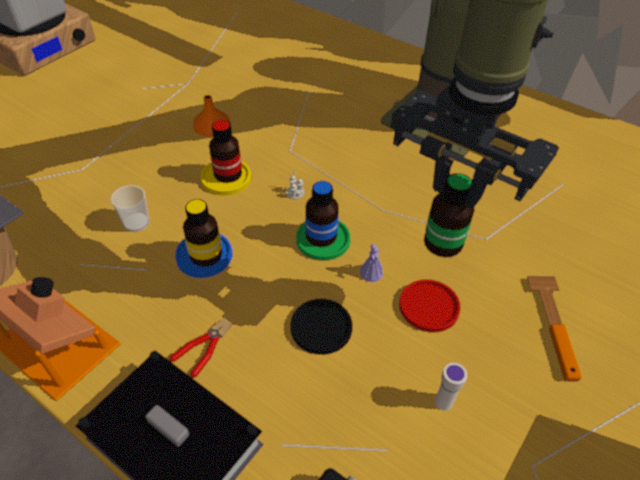

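The green bottle hangs upright at pixel (452,220) and the empty red dish shows at (430,305). Moving it over the spare dish.

>>> carry_out(
  commands=[
    [-0.006,-0.005,0,0,0,0],
    [-0.018,-0.015,0,0,0,0],
    [-0.034,-0.027,0,0,0,0],
    [-0.052,-0.042,0,0,0,0],
    [-0.07,-0.056,0,0,0,0],
    [-0.088,-0.07,0,0,0,0],
    [-0.106,-0.085,0,0,0,0],
    [-0.122,-0.098,0,0,0,0],
    [-0.134,-0.107,0,0,0,0],
    [-0.14,-0.112,0,0,0,0],
    [-0.14,-0.112,0,0,0,0],
    [-0.14,-0.112,0,0,0,0],
  ],
)

```text
clock: 6.95
tool_pos: [0.614, 0.1134, 0.2516]
eef_rot: [0.001, 1.0, 0.0, -0.001]
contact_force: [0.0, 1.0, -3.0]
opening: 0.389
```

```bash
cat >> h.py <<'E'
def circfit(w,g,rr=.049,fs=.001):
    q=least_squares(lambda q:np.hypot(*(w-q).T)-rr,g,loss="cauchy",f_scale=fs).x
    return q,np.mean(abs(np.hypot(*(w-q).T)-rr)<.002)
def dish(p,col,g,v=35,z=.008):
    h=cv2.cvtColor(p["img"],cv2.COLOR_BGR2HSV)
    m=mask(p,col,v,120) if col!="spare" else (p["img"].sum(2)<170).astype(np.uint8)*255
    u0=proj(p,[*g,.006])[0]; roi=np.zeros_like(m); cv2.circle(roi,tuple(np.int32(u0)),48,255,-1); m&=roi
    k,l,s,cc=cv2.connectedComponentsWithStats(m); i=1+np.argmax(s[1:,4])
    pts=np.vstack(cv2.findContours((l==i).astype(np.uint8),cv2.RETR_EXTERNAL,cv2.CHAIN_APPROX_NONE)[0])[:,0]
    w=ray(p,pts,z)[:,:2]; q3=least_squares(lambda q:np.hypot(*(w-q[:2]).T)-q[2],[*g,.049],loss="cauchy",f_scale=.001).x
    q,i=circfit(w,g); return np.round(q,4),round(i,2),"free r:",np.round(q3,4)
E
python3 - <<'E'
from h import *
st(); p=r.snapshot("scene"); cv2.imwrite("pics/s3.png",p["img"]); t=r.snapshot("top"); cv2.imwrite("pics/t3.png",t["img"])
for n,q in (("s",p),("t",t)):
    print(n,"red dish",dish(q,"red",(.4755,.228)))
    print(n,[(np.round(e["xyz"],4),e["p"]) for e in r.spot_point(q,"dish_red")])
print("scene spare again", dish(p,"spare",(.614,.113)))
for c,g in {"yellow":(.617,-.138),"red":(.437,-.249),"blue":(.459,0)}.items(): print(c,dot(p,c,g),dot(t,c,g))
goto(.6141,.113,.252)
E
```

```text
t 6.95 tcp [0.614  0.1134 0.2516] open 0.389 F [ 0.  1. -3.] rot [ 1.1e-03  1.0e+00  2.0e-04 -7.0e-04]
s red dish (array([0.4754, 0.2324]), np.float64(0.91), 'free r:', array([0.4754, 0.2324, 0.0494]))
s [(array([0.4764, 0.2298, 0.0046]), 0.95), (array([ 0.4417, -0.247 , -0.0005]), 0.65)]Traceback (most recent call last):
  File "<stdin>", line 4, in <module>
  File "h.py", line 42, in dish
    k,l,s,cc=cv2.connectedComponentsWithStats(m); i=1+np.argmax(s[1:,4])
                                                      ~~~~~~~~~^^^^^^^^^
    return _wrapfunc(a, 'argmax', axis=axis, out=out, **kwds)
    return bound(*args, **kwds)
ValueError: attempt to get argmax of an empty sequence
```

View pics/t3.png

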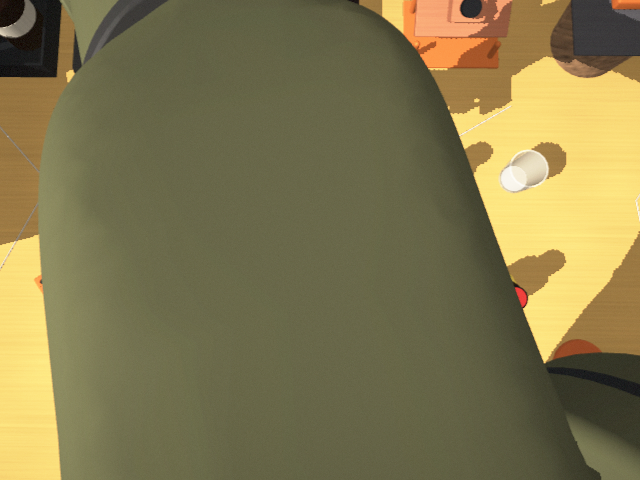

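View pics/s3.png

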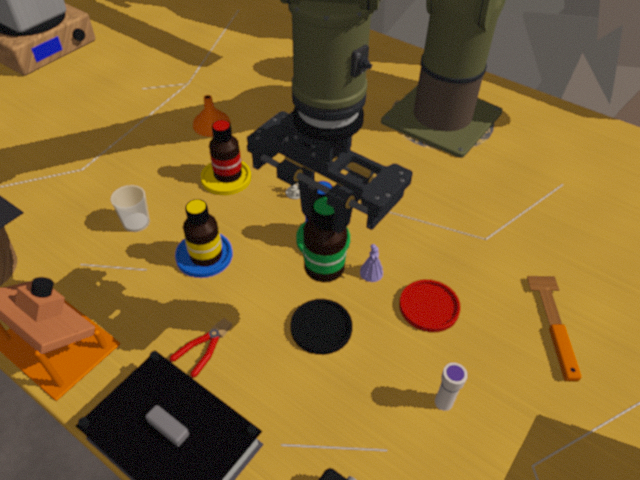

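>>> carry_out(
  commands=[
    [0,0,0.006,0,0,0],
    [0,0,0.02,0,0,0],
    [0,0,0.038,0,0,0],
    [0,0,0.058,0,0,0],
    [0,0,0.078,0,0,0],
    [0,0,0.098,0,0,0],
    [0,0,0.115,0,0,0],
    [0,0,0.128,0,0,0],
    [0,0,0.137,0,0,0],
    [0,0,0.143,0,0,0],
    [0,0,0.146,0,0,0],
    [0,0,0.148,0,0,0],
  ],
)

```text
clock: 8.3
tool_pos: [0.6149, 0.1133, 0.1042]
eef_rot: [0.001, 1.0, 0.0, 0.0]
contact_force: [-0.3, -1.1, -3.5]
opening: 0.387
```

>>> carry_out(
  commands=[
    [0,0,0.001,0,0,0],
    [0,0,0.0015,0,0,0],
    [0,0,0.0015,0,0,0],
    [0,0,0.0015,0,0,0],
  ],
)

```text
clock: 8.7
tool_pos: [0.6147, 0.1132, 0.1028]
eef_rot: [0.001, 1.0, 0.0, 0.0]
contact_force: [-0.5, 0.5, -3.6]
opening: 0.387
```

>>> carry_out(
  commands=[
    [0,0,0.0005,0,0,0],
    [0,0,0.001,0,0,0],
    [0,0,0.001,0,0,0],
    [0,0,0.001,0,0,0],
  ],
)

```text
clock: 9.1
tool_pos: [0.6148, 0.1132, 0.102]
eef_rot: [0.001, 1.0, 0.0, 0.0]
contact_force: [-0.7, -0.5, 2.9]
opening: 0.392
```

>>> carry_out(
  commands=[
    [0,0,0,0,0,0],
    [0,0,0,0,0,0],
    [0,0,0,0,0,0],
    [0,0,0,0,0,0],
    [0,0,0,0,0,0],
    [0,0,0,0,0,0],
    [0,0,-0.01,0,0,0],
    [0,0,-0.03,0,0,0],
    [0,0,-0.06,0,0,0],
    [0,0,-0.09,0,0,0],
    [0,0,-0.12,0,0,0],
    [0,0,-0.12,0,0,0],
  ],
  fingers=0,
)

```text
clock: 10.3
tool_pos: [0.6173, 0.1142, 0.2267]
eef_rot: [0.001, 1.0, 0.001, 0.004]
contact_force: [-1.0, 0.8, 0.7]
opening: 1.0
```

```bash
python3 - <<'E'
from h import *
st(); p=r.snapshot("scene"); cv2.imwrite("pics/s4.png",p["img"])
print("green at spare",dot(p,"green",(.6145,.113)))
print("red cap",dot(p,"red",(.437,-.249)))
goto(.4365,-.249,.222)
E
```

```text
t 10.3 tcp [0.6173 0.1142 0.2267] open 1.0 F [-1.   0.8  0.7] rot [0.0014 1.     0.0014 0.0044]
green at spare (array([0.61518269, 0.11569778]), np.int32(308), np.float64(1.7))
red cap (array([ 0.43704872, -0.24654653]), np.int32(162), np.float64(1.1))
goto [ 178.5 -363.1    0.9] mm [ 0.08  0.3  -0.15] deg
```

View pics/s4.png

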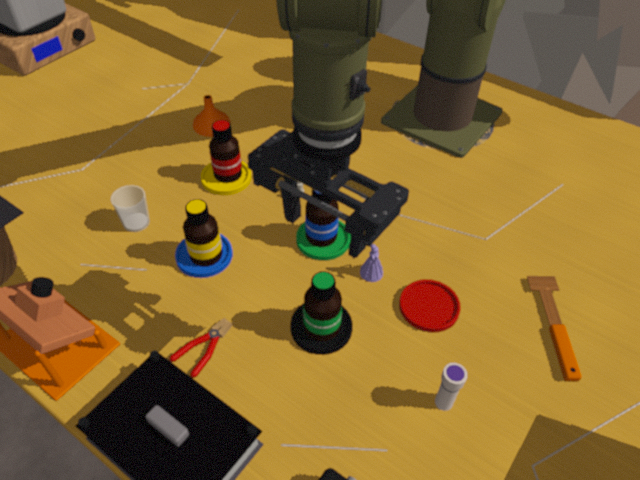

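>>> carry_out(
  commands=[
    [0.01,-0.02,0,0,0,0],
    [0.027,-0.055,0,0,0,0],
    [0.045,-0.092,0,0,0,0],
    [0.063,-0.128,0,0,0,0],
    [0.081,-0.165,0,0,0,0],
    [0.099,-0.202,0,0,0,0],
    [0.117,-0.239,0,0,0,0],
    [0.136,-0.276,0,0,0,0],
    [0.154,-0.313,0,0,0,0],
    [0.17,-0.345,0,0,0,0],
    [0.178,-0.362,0,0,0,0],
    [0.178,-0.362,0,0,0,0],
  ],
)

```text
clock: 11.55
tool_pos: [0.433, -0.2514, 0.2206]
eef_rot: [0.004, 1.0, -0.0, -0.002]
contact_force: [0.0, 0.5, 0.8]
opening: 0.998
```

```bash
python3 - <<'E'
from h import *
r.snapshot("wrist");r.snapshot("wrist")
st(); p=wrist(); cv2.imwrite("pics/w5.png",p["img"])
print("red cap",dot(p,"red",(.437,-.249)),dish(p,"yellow",(.442,-.247)))
st(); goto(.4365,-.249,.102)
E
```

```text
t 11.65 tcp [ 0.4356 -0.2476  0.2211] open 1.002 F [ 0.4  0.5 -0.3] rot [ 1.2e-03  1.0e+00  6.0e-04 -2.0e-04]
red cap (array([ 0.43493911, -0.24881861]), np.int32(1286), np.float64(2.6)) (array([ 0.4446, -0.2502]), np.float64(0.42), 'free r:', array([ 0.4436, -0.249 ,  0.0476]))
t 11.7 tcp [ 0.4362 -0.2469  0.2212] open 1.001 F [-0.5  0.2 -0.6] rot [3.e-04 1.e+00 7.e-04 1.e-04]
goto [ -0.3  -2.3 119.2] mm [ 0.08  0.01 -0.04] deg
```

View pics/w5.png

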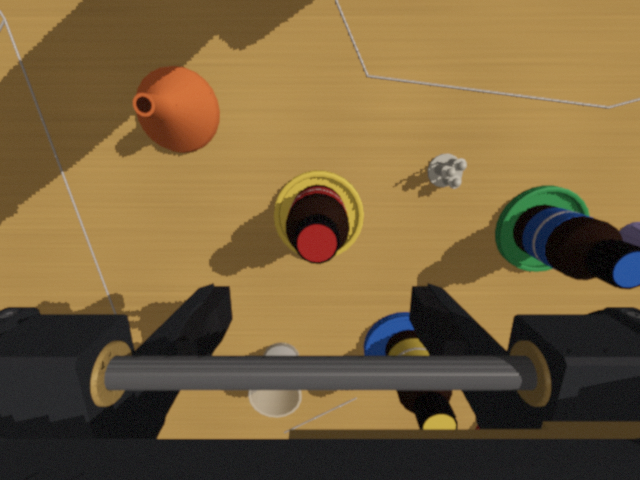

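The wrist view shows the red cap centred between the fingers at (316,242). The measurements agree to about 1 mm, so I'm going down to grip it.

>>> carry_out(
  commands=[
    [0,-0.002,0.025,0,0,0],
    [0,-0.002,0.05,0,0,0],
    [0,-0.002,0.075,0,0,0],
    [0,-0.002,0.095,0,0,0],
    [0,-0.002,0.11,0,0,0],
    [0,-0.002,0.119,0,0,0],
    [0,-0.002,0.119,0,0,0],
    [0,-0.002,0.119,0,0,0],
  ],
)

```text
clock: 12.5
tool_pos: [0.4363, -0.2497, 0.1028]
eef_rot: [0.001, 1.0, 0.0, 0.0]
contact_force: [-0.2, -0.6, 0.2]
opening: 1.002
```

>>> carry_out(
  commands=[
    [0,0,0,0,0,0],
    [0,0,0,0,0,0],
    [0,0,0,0,0,0],
    [0,0,0,0,0,0],
    [0,0,0,0,0,0],
    [0,0,0,0,0,0],
    [0,0,0,0,0,0],
    [0,0,0,0,0,0],
    [0,0,0,0,0,0],
  ],
  fingers=255,
  grip_force=25,
)

```text
clock: 13.4
tool_pos: [0.4356, -0.2504, 0.1025]
eef_rot: [0.001, 1.0, 0.0, -0.0]
contact_force: [-0.2, 0.3, -0.0]
opening: 0.393
```

>>> carry_out(
  commands=[
    [0,0,-0.003,0,0,0],
    [0,0,-0.01,0,0,0],
    [0,0,-0.022,0,0,0],
    [0,0,-0.04,0,0,0],
    [0,0,-0.06,0,0,0],
    [0,0,-0.083,0,0,0],
    [0,0,-0.106,0,0,0],
    [0,0,-0.128,0,0,0],
    [0,0,-0.148,0,0,0],
    [0,0,-0.162,0,0,0],
    [0,0,-0.17,0,0,0],
    [0,0,-0.17,0,0,0],
  ],
)

```text
clock: 14.6
tool_pos: [0.4359, -0.2505, 0.2734]
eef_rot: [0.001, 1.0, -0.0, 0.001]
contact_force: [-0.1, -0.5, -3.9]
opening: 0.382
```

```bash
python3 - <<'E'
from h import *
r.snapshot("wrist");
st(); p=r.snapshot("scene"); cv2.imwrite("pics/s5.png",p["img"]); t=r.snapshot("top"); cv2.imwrite("pics/t5.png",t["img"])
print("yellow dish s",dish(p,"yellow",(.443,-.248)))
for n,d in (("red",(.4745,.231)),("yellow",(.443,-.248))):
  for q in (p,t):
    print(n,[(np.round(e["xyz"],4),e["p"]) for e in r.spot_point(q,"dish_"+n)])
try: print("t red dish",dish(t,"red",(.4745,.231)))
except Exception as e: print(e)
try: print("t spare dish",dot(t,"green",(.6145,.113)))
except Exception as e: print(e)
goto(.4745,.231,.272)
E
```

```text
t 14.65 tcp [ 0.4354 -0.2504  0.2725] open 0.388 F [-0.5  0.8 -3.8] rot [ 1.3e-03  1.0e+00 -1.0e-04  0.0e+00]
yellow dish s (array([ 0.4408, -0.2496]), np.float64(0.56), 'free r:', array([ 0.4435, -0.246 ,  0.0529]))
red [(array([0.4775, 0.2303, 0.003 ]), 0.74)]
red [(array([0.4793, 0.2265, 0.0005]), 0.78)]
yellow [(array([ 0.4458, -0.2491, -0.001 ]), 0.72), (array([ 0.6109,  0.1092, -0.0008]), 0.32)]
yellow [(array([ 0.4403, -0.2484,  0.0026]), 0.82)]
t red dish (array([0.4741, 0.2314]), np.float64(1.0), 'free r:', array([0.4741, 0.2315, 0.0487]))
t spare dish (array([0.61416556, 0.11428387]), np.int32(349), np.float64(0.9))
goto [-3.810e+01  4.813e+02  2.000e-01] mm [ 0.04 -0.07 -0.13] deg
```

View pics/s5.png

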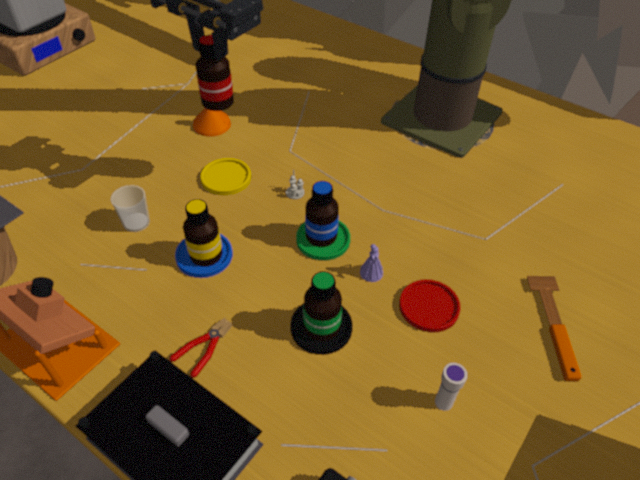

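View pics/t5.png

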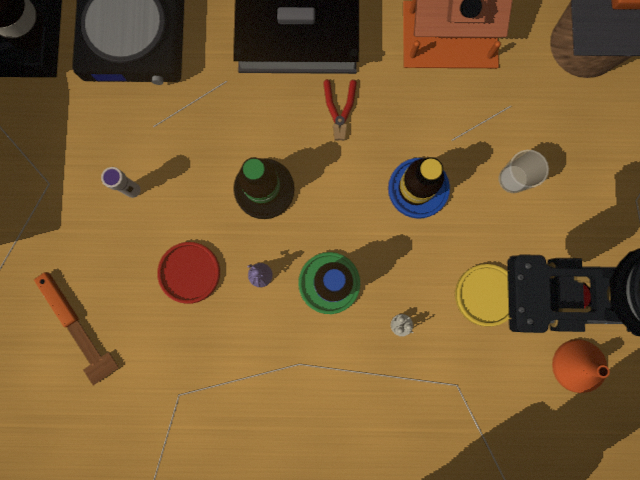

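The red bottle is held upright and the red dish at about (.4745, .231) is empty. Carrying it across, above the bottles.

>>> carry_out(
  commands=[
    [0,0.005,0,0,0,0],
    [-0.001,0.016,0,0,0,0],
    [-0.003,0.034,0,0,0,0],
    [-0.005,0.058,0,0,0,0],
    [-0.007,0.084,0,0,0,0],
    [-0.009,0.11,0,0,0,0],
    [-0.011,0.136,0,0,0,0],
    [-0.013,0.162,0,0,0,0],
    [-0.015,0.188,0,0,0,0],
    [-0.017,0.214,0,0,0,0],
    [-0.019,0.24,0,0,0,0],
    [-0.021,0.266,0,0,0,0],
  ],
)

```text
clock: 16.15
tool_pos: [0.4569, 0.0177, 0.2726]
eef_rot: [0.001, 1.0, 0.0, 0.0]
contact_force: [0.6, 0.8, -3.0]
opening: 0.39
```

>>> carry_out(
  commands=[
    [-0.002,0.026,0,0,0,0],
    [-0.004,0.052,0,0,0,0],
    [-0.006,0.078,0,0,0,0],
    [-0.008,0.104,0,0,0,0],
    [-0.01,0.13,0,0,0,0],
    [-0.012,0.155,0,0,0,0],
    [-0.014,0.177,0,0,0,0],
    [-0.016,0.195,0,0,0,0],
    [-0.017,0.207,0,0,0,0],
    [-0.0175,0.2145,0,0,0,0],
    [-0.0175,0.2145,0,0,0,0],
    [-0.0175,0.2145,0,0,0,0],
  ],
)

```text
clock: 17.35
tool_pos: [0.4752, 0.229, 0.2724]
eef_rot: [0.002, 1.0, -0.001, -0.0]
contact_force: [-0.6, -1.9, -3.5]
opening: 0.389
```

```bash
python3 - <<'E'
from h import *
r.snapshot("wrist");
p=r.snapshot("scene"); cv2.imwrite("pics/s6.png",p["img"]); t=r.snapshot("top"); cv2.imwrite("pics/t6.png",t["img"])
st(); goto(.4747,.2312,.272)
E
```

```text
t 17.5 tcp [0.4754 0.2288 0.2725] open 0.386 F [ 0.2 -1.2 -3. ] rot [ 2.e-03  1.e+00 -4.e-04 -1.e-04]
goto [0.7 2.4 0.5] mm [-0.05 -0.01 -0.23] deg
```

View pics/s6.png

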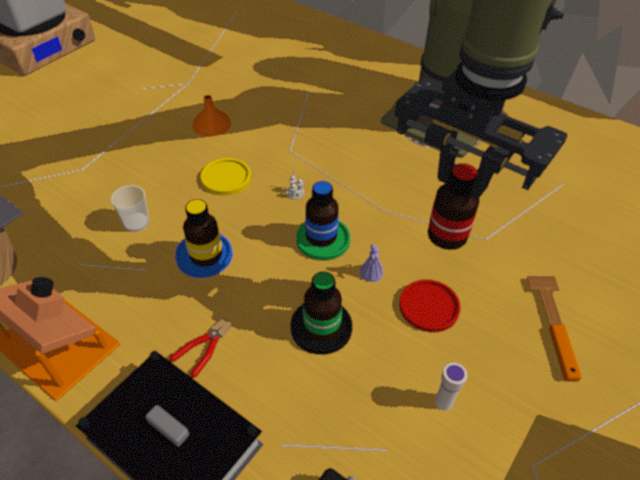

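>>> carry_out(
  commands=[
    [0.0005,0.001,0.006,0,0,0],
    [0.0007,0.0024,0.02,0,0,0],
    [0.0007,0.0024,0.042,0,0,0],
    [0.0007,0.0024,0.066,0,0,0],
    [0.0007,0.0024,0.09,0,0,0],
    [0.0007,0.0024,0.112,0,0,0],
    [0.0007,0.0024,0.132,0,0,0],
    [0.0007,0.0024,0.147,0,0,0],
    [0.0007,0.0024,0.158,0,0,0],
    [0.0007,0.0024,0.164,0,0,0],
    [0.0007,0.0024,0.167,0,0,0],
    [0.0007,0.0024,0.1685,0,0,0],
  ],
)

```text
clock: 18.7
tool_pos: [0.4749, 0.2326, 0.1042]
eef_rot: [0.001, 1.0, 0.0, 0.0]
contact_force: [-0.9, -1.0, -2.6]
opening: 0.391
```

>>> carry_out(
  commands=[
    [0,0,0.0005,0,0,0],
    [0,0,0.001,0,0,0],
    [0,0,0.0015,0,0,0],
    [0,0,0.0015,0,0,0],
    [0,0,0.0015,0,0,0],
  ],
)

```text
clock: 19.2
tool_pos: [0.4747, 0.2324, 0.1026]
eef_rot: [0.001, 1.0, 0.0, 0.0]
contact_force: [0.9, -0.9, -2.9]
opening: 0.387
```

>>> carry_out(
  commands=[
    [0,0,0.0005,0,0,0],
    [0,0,0.001,0,0,0],
    [0,0,0.001,0,0,0],
    [0,0,0.001,0,0,0],
  ],
)

```text
clock: 19.6
tool_pos: [0.4748, 0.2324, 0.1025]
eef_rot: [0.001, 1.0, 0.0, 0.0]
contact_force: [-1.8, -1.6, 7.0]
opening: 0.391
```

>>> carry_out(
  commands=[
    [0,0,-0.0007,0,0,0],
    [0,0,-0.0007,0,0,0],
    [0,0,-0.0007,0,0,0],
    [0,0,-0.0007,0,0,0],
    [0,0,-0.0007,0,0,0],
    [0,0,-0.0007,0,0,0],
    [0,0,-0.01,0,0,0],
    [0,0,-0.03,0,0,0],
    [0,0,-0.06,0,0,0],
    [0,0,-0.09,0,0,0],
    [0,0,-0.12,0,0,0],
    [0,0,-0.12,0,0,0],
  ],
  fingers=0,
)

```text
clock: 20.8
tool_pos: [0.4766, 0.2339, 0.2257]
eef_rot: [0.001, 1.0, 0.002, 0.003]
contact_force: [-0.2, 0.9, -0.1]
opening: 1.002
```

```bash
python3 - <<'E'
from h import *
p=r.snapshot("scene"); cv2.imwrite("pics/s7.png",p["img"]); 
r.snapshot("wrist")
st()
print("red",dot(p,"red",(.4747,.232)), "yellow cap",dot(p,"yellow",(.6165,-.138)))
w=wrist(); cv2.imwrite("pics/w7.png",w["img"]); print("wrist red",dot(w,"red",(.4747,.232)))
goto(.6165,-.139,.222)
E
```

```text
t 20.9 tcp [0.4748 0.2323 0.2223] open 0.999 F [ 0.2 -0.7  0.1] rot [1.3e-03 1.0e+00 3.0e-04 7.0e-04]
red (array([0.47662522, 0.2346452 ]), np.int32(275), np.float64(1.9)) yellow cap (array([ 0.61647116, -0.13472313]), np.int32(231), np.float64(1.7))
wrist red (array([0.47405051, 0.23395459]), np.int32(1273), np.float64(2.7))
goto [-143.1 -370.6   -0.5] mm [-0.03 -0.02 -0.14] deg
```

View pics/w7.png

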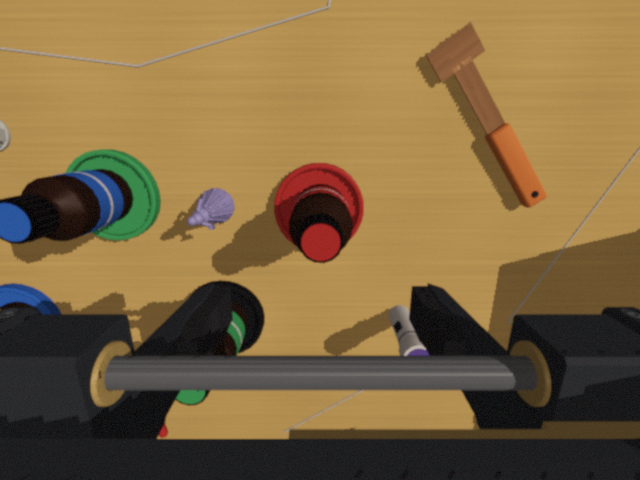

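The red bottle stands in the red dish, cap at pixel (320,242), about 2 mm off centre. Next is yellow.

>>> carry_out(
  commands=[
    [-0.008,-0.02,0,0,0,0],
    [-0.021,-0.055,0,0,0,0],
    [-0.035,-0.092,0,0,0,0],
    [-0.05,-0.13,0,0,0,0],
    [-0.064,-0.168,0,0,0,0],
    [-0.079,-0.206,0,0,0,0],
    [-0.093,-0.244,0,0,0,0],
    [-0.108,-0.282,0,0,0,0],
    [-0.122,-0.32,0,0,0,0],
    [-0.135,-0.352,0,0,0,0],
    [-0.142,-0.37,0,0,0,0],
    [-0.142,-0.37,0,0,0,0],
  ],
)

```text
clock: 22.15
tool_pos: [0.6151, -0.1421, 0.2193]
eef_rot: [0.004, 1.0, -0.001, -0.001]
contact_force: [-0.7, -0.3, -0.6]
opening: 0.998
```

```bash
python3 - <<'E'
from h import *
r.snapshot("wrist");r.snapshot("wrist");r.snapshot("wrist")
p=wrist(); cv2.imwrite("pics/w8.png",p["img"])
print("yellow cap",dot(p,"yellow",(.6165,-.1375)),"blue dish",dish(p,"blue",(.617,-.142)))
st(); goto(.6165,-.1375,.102)
E
```

```text
yellow cap (array([ 0.61552328, -0.13586499]), np.int32(1023), np.float64(2.4)) blue dish (array([ 0.6163, -0.1411]), np.float64(0.6), 'free r:', array([ 0.6158, -0.1412,  0.0484]))
t 22.35 tcp [ 0.6151 -0.1354  0.221 ] open 0.998 F [ 0.1  0.9 -0.5] rot [-4.e-04  1.e+00  9.e-04 -7.e-04]
goto [ -1.6  -2.3 119. ] mm [ 0.1  -0.09  0.04] deg
```

View pics/w8.png

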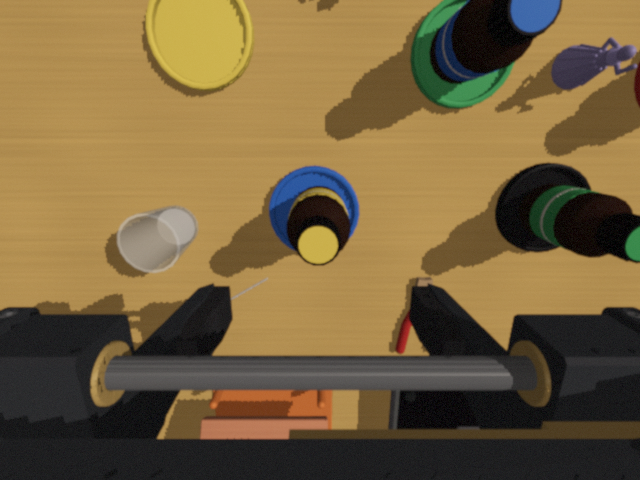

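>>> carry_out(
  commands=[
    [0,0.001,0.025,0,0,0],
    [0,0.001,0.05,0,0,0],
    [0,0.001,0.075,0,0,0],
    [0,0.001,0.095,0,0,0],
    [0,0.001,0.11,0,0,0],
    [0,0.001,0.119,0,0,0],
    [0,0.001,0.119,0,0,0],
    [0,0.001,0.119,0,0,0],
  ],
)

```text
clock: 23.15
tool_pos: [0.6163, -0.1366, 0.1032]
eef_rot: [0.001, 1.0, 0.0, 0.001]
contact_force: [-0.0, 0.6, 0.6]
opening: 1.002
```

>>> carry_out(
  commands=[
    [0,0,0,0,0,0],
    [0,0,0,0,0,0],
    [0,0,0,0,0,0],
    [0,0,0,0,0,0],
    [0,0,0,0,0,0],
    [0,0,0,0,0,0],
    [0,0,0,0,0,0],
    [0,0,0,0,0,0],
    [0,0,0,0,0,0],
  ],
  fingers=255,
  grip_force=25,
)

```text
clock: 24.05
tool_pos: [0.6157, -0.1371, 0.1025]
eef_rot: [0.001, 1.0, -0.0, 0.0]
contact_force: [-1.0, -0.1, 0.8]
opening: 0.388
```

>>> carry_out(
  commands=[
    [0,0,-0.003,0,0,0],
    [0,0,-0.01,0,0,0],
    [0,0,-0.022,0,0,0],
    [0,0,-0.04,0,0,0],
    [0,0,-0.06,0,0,0],
    [0,0,-0.08,0,0,0],
    [0,0,-0.1,0,0,0],
    [0,0,-0.12,0,0,0],
    [0,0,-0.136,0,0,0],
    [0,0,-0.146,0,0,0],
    [0,0,-0.15,0,0,0],
    [0,0,-0.15,0,0,0],
  ],
)

```text
clock: 25.25
tool_pos: [0.6157, -0.1369, 0.2529]
eef_rot: [0.001, 1.0, -0.0, 0.0]
contact_force: [-0.4, 0.2, -3.7]
opening: 0.389
```

```bash
python3 - <<'E'
from h import *
r.snapshot("wrist")
p=r.snapshot("scene"); cv2.imwrite("pics/s9.png",p["img"]); t=r.snapshot("top"); cv2.imwrite("pics/t9.png",t["img"])
st()
HUE["yellow"]=[(24,34)]
for q,n in ((p,"s"),(t,"t")):
  h=cv2.cvtColor(q["img"],cv2.COLOR_BGR2HSV)
  for g in ((.443,-.248,.006),(.443,-.18,0)):
    u=np.int32(proj(q,g)[0]); print(n,"hsv",h[u[1],u[0]])
  try: print("blue dish",n,dish(q,"blue",(.617,-.142)))
  except Exception as e: print(e)
  print([(np.round(e["xyz"],4),e["p"]) for e in r.spot_point(q,"dish_yellow")])
goto(.443,-.248,.252)
E
```

```text
t 25.4 tcp [ 0.6151 -0.137   0.2515] open 0.39 F [ 0.4  0.1 -3.2] rot [ 1.2e-03  1.0e+00  1.0e-04 -9.0e-04]
s hsv [ 25 255 197]
s hsv [ 21 181 175]
blue dish s (array([ 0.6177, -0.1398]), np.float64(0.78), 'free r:', array([ 0.618 , -0.1394,  0.0501]))
[(array([ 0.4434, -0.2484,  0.0006]), 0.67)]
t hsv [ 23 173 204]
t hsv [ 18 153 183]
blue dish t (array([ 0.6162, -0.1415]), np.float64(0.75), 'free r:', array([ 0.616 , -0.1413,  0.0486]))
[(array([ 0.4435, -0.2476, -0.0015]), 0.72), (array([ 6.159e-01, -1.443e-01, -3.000e-04]), 0.51)]
goto [ 1.720e+02 -1.115e+02 -1.000e-01] mm [ 0.02 -0.09 -0.13] deg
```

View pics/s9.png

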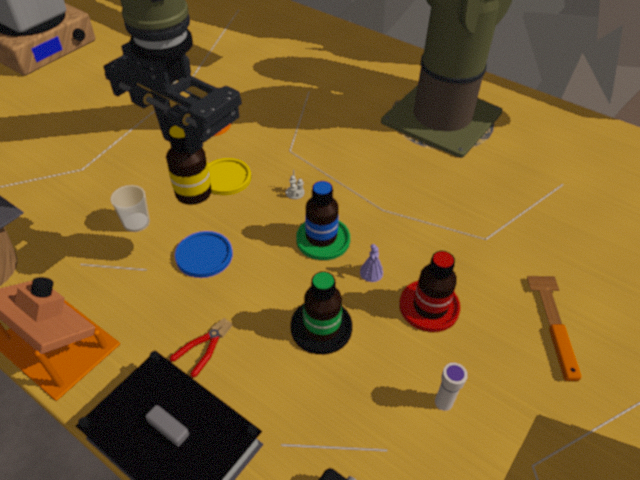

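View pics/t9.png

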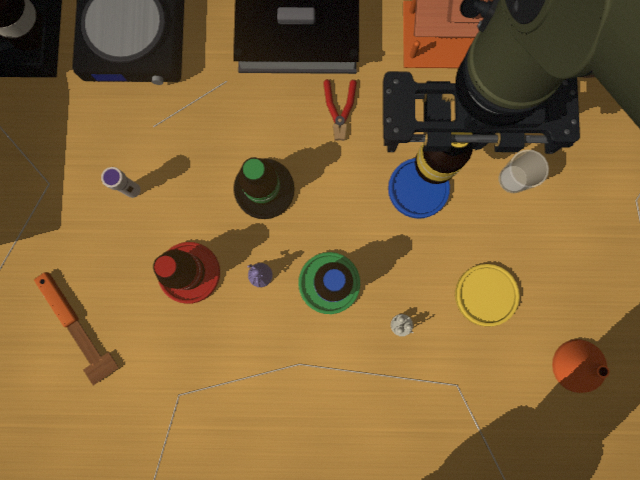

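```bash
python3 - <<'E'
from h import *
t=r.snapshot("top"); p=r.snapshot("scene")
for n,q,lo in (("t",t,21),("s",p,23)):
    HUE["yellow"]=[(lo,34)]
    print(n,dish(q,"yellow",(.4432,-.248),100)); u=proj(q,(.4432,-.248,.006))[0]; print(u)
goto(.443,-.248,.252)
E
```

```text
t (array([ 0.4432, -0.2491]), np.float64(0.85), 'free r:', array([ 0.443 , -0.2486,  0.05  ]))
[486.1964855  294.46091495]
s (array([ 0.44  , -0.2497]), np.float64(0.23), 'free r:', array([ 0.4469, -0.2482,  0.0552]))
[225.21565992 175.6265169 ]
goto [ 172.2 -111.5    0. ] mm [ 0.02 -0.06 -0.13] deg
```

>>> carry_out(
  commands=[
    [0.006,-0.004,0,0,0,0],
    [0.018,-0.012,0,0,0,0],
    [0.036,-0.023,0,0,0,0],
    [0.056,-0.036,0,0,0,0],
    [0.076,-0.049,0,0,0,0],
    [0.096,-0.062,0,0,0,0],
    [0.116,-0.075,0,0,0,0],
    [0.136,-0.088,0,0,0,0],
    [0.153,-0.099,0,0,0,0],
    [0.165,-0.107,0,0,0,0],
    [0.172,-0.112,0,0,0,0],
    [0.172,-0.112,0,0,0,0],
  ],
)

```text
clock: 26.8
tool_pos: [0.4426, -0.2494, 0.2525]
eef_rot: [0.002, 1.0, -0.0, -0.0]
contact_force: [-1.0, 0.2, -2.6]
opening: 0.39
```

>>> carry_out(
  commands=[
    [0,0,0.006,0,0,0],
    [0,0,0.02,0,0,0],
    [0,0,0.038,0,0,0],
    [0,0,0.058,0,0,0],
    [0,0,0.078,0,0,0],
    [0,0,0.098,0,0,0],
    [0,0,0.115,0,0,0],
    [0,0,0.128,0,0,0],
    [0,0,0.138,0,0,0],
    [0,0,0.144,0,0,0],
    [0,0,0.147,0,0,0],
    [0,0,0.148,0,0,0],
  ],
)

```text
clock: 28.0
tool_pos: [0.4438, -0.2484, 0.1044]
eef_rot: [0.001, 1.0, 0.0, 0.0]
contact_force: [-0.2, 1.1, -4.0]
opening: 0.388
```

>>> carry_out(
  commands=[
    [0,0,0.0005,0,0,0],
    [0,0,0.001,0,0,0],
    [0,0,0.0015,0,0,0],
    [0,0,0.0015,0,0,0],
    [0,0,0.0015,0,0,0],
  ],
)

```text
clock: 28.5
tool_pos: [0.4435, -0.2486, 0.1031]
eef_rot: [0.001, 1.0, 0.0, 0.0]
contact_force: [-0.0, 0.6, -2.9]
opening: 0.393
```

>>> carry_out(
  commands=[
    [0,0,0.0005,0,0,0],
    [0,0,0.001,0,0,0],
    [0,0,0.001,0,0,0],
    [0,0,0.001,0,0,0],
  ],
)

```text
clock: 28.9
tool_pos: [0.4437, -0.2487, 0.1024]
eef_rot: [0.001, 1.0, -0.0, 0.0]
contact_force: [0.2, -0.6, 3.6]
opening: 0.387
```

Contact made. Releasing and rising.

>>> carry_out(
  commands=[
    [0,0,0,0,0,0],
    [0,0,0,0,0,0],
    [0,0,0,0,0,0],
    [0,0,0,0,0,0],
    [0,0,0,0,0,0],
    [0,0,0,0,0,0],
    [0,0,-0.01,0,0,0],
    [0,0,-0.03,0,0,0],
    [0,0,-0.06,0,0,0],
    [0,0,-0.09,0,0,0],
    [0,0,-0.12,0,0,0],
    [0,0,-0.12,0,0,0],
  ],
  fingers=0,
)

```text
clock: 30.1
tool_pos: [0.4457, -0.2492, 0.2261]
eef_rot: [0.001, 1.0, -0.002, 0.004]
contact_force: [-0.0, -0.8, -0.0]
opening: 0.998
```

```bash
python3 - <<'E'
from h import *
r.snapshot("wrist")
t=r.snapshot("top"); cv2.imwrite("pics/t10.png",t["img"]); p=r.snapshot("scene"); w=wrist(); cv2.imwrite("pics/w10.png",w["img"])
HUE["yellow"]=[(21,34)]
print("yellow",dot(w,"yellow",(.4435,-.2487)),"blue cap",dot(t,"blue",(.459,0)),dot(p,"blue",(.459,0)))
st(); goto(.4585,-.0015,.222)
E
```

```text
yellow (array([ 0.44321288, -0.24744352]), np.int32(1295), np.float64(1.7)) blue cap (array([ 0.45842343, -0.00093993]), np.int32(382), np.float64(0.8)) (array([0.46003814, 0.00110249]), np.int32(202), np.float64(0.6))
t 30.3 tcp [ 0.4426 -0.2484  0.2213] open 0.996 F [ 0.3 -0.6  0.3] rot [ 1.2e-03  1.0e+00  3.0e-04 -9.0e-04]
goto [-15.3 246.9  -0.6] mm [ 0.03 -0.1  -0.14] deg
```

View pics/w10.png

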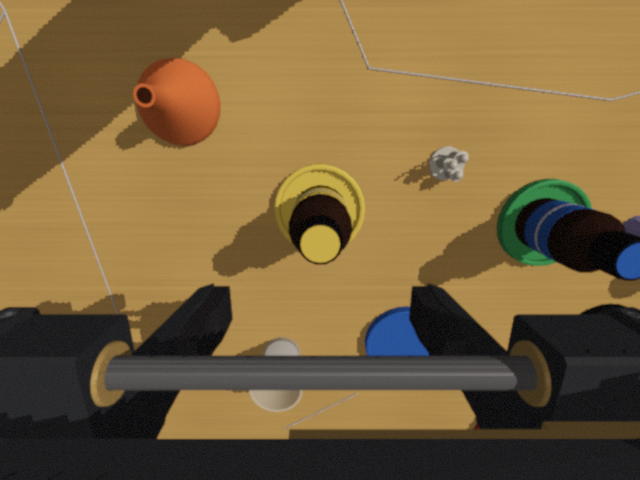

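The yellow bottle stands in the yellow dish, cap at pixel (320,244). Next is blue.

>>> carry_out(
  commands=[
    [-0.001,0.015,0,0,0,0],
    [-0.003,0.045,0,0,0,0],
    [-0.005,0.08,0,0,0,0],
    [-0.007,0.115,0,0,0,0],
    [-0.009,0.15,0,0,0,0],
    [-0.011,0.185,0,0,0,0],
    [-0.013,0.215,0,0,0,0],
    [-0.014,0.235,0,0,0,0],
    [-0.015,0.245,0,0,0,0],
    [-0.015,0.248,0,0,0,0],
    [-0.015,0.248,0,0,0,0],
    [-0.015,0.248,0,0,0,0],
  ],
)

```text
clock: 31.5
tool_pos: [0.4588, -0.0018, 0.2217]
eef_rot: [0.002, 1.0, -0.0, -0.0]
contact_force: [0.4, -0.6, -0.6]
opening: 0.998
```

```bash
python3 - <<'E'
from h import *
r.snapshot("wrist");r.snapshot("wrist");r.snapshot("wrist")
w=wrist(); cv2.imwrite("pics/w11.png",w["img"])
print("blue cap",dot(w,"blue",(.459,0)))
st(); goto(.4587,-.0005,.102)
E
```

```text
blue cap (array([ 4.57413592e-01, -3.21338194e-04]), np.int32(1278), np.float64(2.0))
t 31.7 tcp [ 0.459  -0.0015  0.2219] open 1.001 F [ 1.  -0.2 -0.6] rot [ 2.1e-03  1.0e+00 -1.0e-04 -1.0e-04]
goto [  0.3   1.  119.9] mm [-0.01 -0.01 -0.24] deg
```

View pics/w11.png

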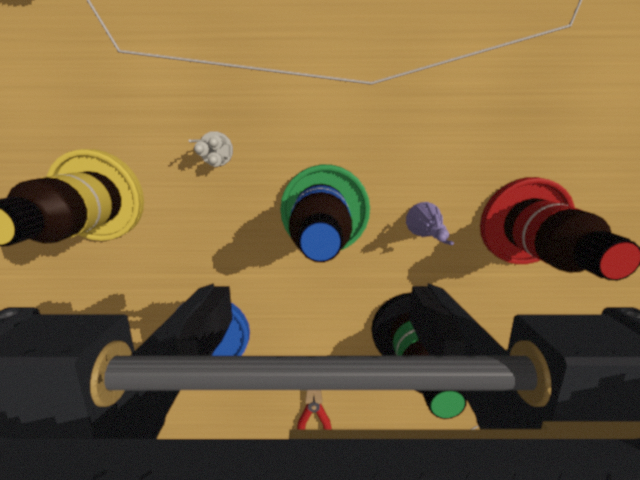

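>>> carry_out(
  commands=[
    [0.0005,0.001,0.025,0,0,0],
    [0.0005,0.001,0.05,0,0,0],
    [0.0005,0.001,0.075,0,0,0],
    [0.0005,0.001,0.095,0,0,0],
    [0.0005,0.001,0.11,0,0,0],
    [0.0005,0.001,0.119,0,0,0],
    [0.0005,0.001,0.1195,0,0,0],
    [0.0005,0.001,0.1195,0,0,0],
  ],
)

```text
clock: 32.5
tool_pos: [0.4588, 0.0003, 0.1028]
eef_rot: [0.001, 1.0, 0.0, 0.0]
contact_force: [-0.1, 0.4, -0.8]
opening: 0.998
```

>>> carry_out(
  commands=[
    [0,0,0,0,0,0],
    [0,0,0,0,0,0],
    [0,0,0,0,0,0],
    [0,0,0,0,0,0],
    [0,0,0,0,0,0],
    [0,0,0,0,0,0],
    [0,0,0,0,0,0],
    [0,0,0,0,0,0],
    [0,0,0,0,0,0],
  ],
  fingers=255,
  grip_force=25,
)

```text
clock: 33.4
tool_pos: [0.4585, -0.0, 0.1025]
eef_rot: [0.001, 1.0, -0.0, -0.0]
contact_force: [-0.3, -2.0, 1.0]
opening: 0.388
```

>>> carry_out(
  commands=[
    [0,0,-0.003,0,0,0],
    [0,0,-0.01,0,0,0],
    [0,0,-0.022,0,0,0],
    [0,0,-0.04,0,0,0],
    [0,0,-0.06,0,0,0],
    [0,0,-0.08,0,0,0],
    [0,0,-0.1,0,0,0],
    [0,0,-0.12,0,0,0],
    [0,0,-0.136,0,0,0],
    [0,0,-0.146,0,0,0],
    [0,0,-0.15,0,0,0],
    [0,0,-0.15,0,0,0],
  ],
)

```text
clock: 34.6
tool_pos: [0.4584, 0.0004, 0.2526]
eef_rot: [0.001, 1.0, 0.0, 0.0]
contact_force: [0.9, 0.2, -3.8]
opening: 0.388
```

```bash
python3 - <<'E'
from h import *
r.snapshot("wrist")
t=r.snapshot("top"); p=r.snapshot("scene"); cv2.imwrite("pics/s12.png",p["img"])
for n,q in (("t",t),("s",p)):
  for c,g in (("green",(.4584,.005)),("blue",(.6168,-.141))):
    try: print(n,c,dish(q,c,g))
    except Exception as e: print(n,c,e)
st(); goto(.6168,-.1408,.252)
E
```

```text
t green attempt to get argmax of an empty sequence
t blue attempt to get argmax of an empty sequence
s green (array([0.4606, 0.0055]), np.float64(0.81), 'free r:', array([0.4609, 0.0058, 0.05  ]))
s blue (array([ 0.6171, -0.1402]), np.float64(0.71), 'free r:', array([ 0.6177, -0.1394,  0.0503]))
t 34.75 tcp [4.580e-01 3.000e-04 2.518e-01] open 0.388 F [ 0.8  0.3 -2.7] rot [ 1.1e-03  1.0e+00 -0.0e+00 -8.0e-04]
goto [-159.1 -140.8   -0.5] mm [-0.   -0.1  -0.13] deg
```

View pics/s12.png

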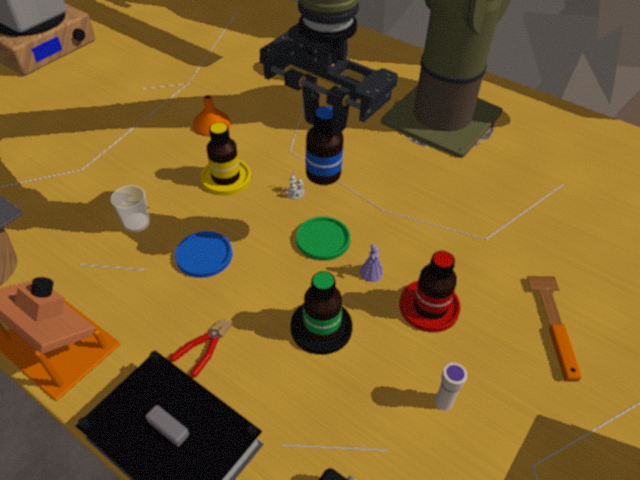

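The blue bottle is held upright and the blue and green dishes are empty. Carrying it to the blue dish.

>>> carry_out(
  commands=[
    [-0.005,-0.004,0,0,0,0],
    [-0.016,-0.014,0,0,0,0],
    [-0.033,-0.029,0,0,0,0],
    [-0.052,-0.046,0,0,0,0],
    [-0.071,-0.063,0,0,0,0],
    [-0.09,-0.08,0,0,0,0],
    [-0.109,-0.097,0,0,0,0],
    [-0.127,-0.113,0,0,0,0],
    [-0.142,-0.126,0,0,0,0],
    [-0.153,-0.136,0,0,0,0],
    [-0.1585,-0.141,0,0,0,0],
    [-0.1585,-0.141,0,0,0,0],
  ],
)

```text
clock: 35.95
tool_pos: [0.6172, -0.1427, 0.2517]
eef_rot: [0.002, 1.0, -0.0, -0.0]
contact_force: [0.2, 0.9, -3.8]
opening: 0.394
```

>>> carry_out(
  commands=[
    [0,0,0.006,0,0,0],
    [0,0,0.02,0,0,0],
    [0,0,0.038,0,0,0],
    [0,0,0.058,0,0,0],
    [0,0,0.078,0,0,0],
    [0,0,0.098,0,0,0],
    [0,0,0.115,0,0,0],
    [0,0,0.128,0,0,0],
    [0,0,0.138,0,0,0],
    [0,0,0.144,0,0,0],
    [0,0,0.147,0,0,0],
    [0,0,0.148,0,0,0],
  ],
)

```text
clock: 37.15
tool_pos: [0.6169, -0.1409, 0.1046]
eef_rot: [0.001, 1.0, 0.0, 0.0]
contact_force: [-0.6, -0.8, -2.7]
opening: 0.389
```

>>> carry_out(
  commands=[
    [0,0,0.0005,0,0,0],
    [0,0,0.001,0,0,0],
    [0,0,0.0015,0,0,0],
    [0,0,0.0015,0,0,0],
    [0,0,0.0015,0,0,0],
  ],
)

```text
clock: 37.65
tool_pos: [0.6168, -0.1409, 0.1031]
eef_rot: [0.001, 1.0, 0.0, 0.0]
contact_force: [-0.3, -0.3, -3.1]
opening: 0.388
```

>>> carry_out(
  commands=[
    [0,0,0.0005,0,0,0],
    [0,0,0.0005,0,0,0],
    [0,0,0.0005,0,0,0],
  ],
)

```text
clock: 37.95
tool_pos: [0.6168, -0.141, 0.1026]
eef_rot: [0.001, 1.0, -0.0, 0.0]
contact_force: [0.2, -0.6, -3.2]
opening: 0.391
```

>>> carry_out(
  commands=[
    [0,0,0.0005,0,0,0],
    [0,0,0.0005,0,0,0],
    [0,0,0.0005,0,0,0],
  ],
)

```text
clock: 38.25
tool_pos: [0.6172, -0.1411, 0.1025]
eef_rot: [0.001, 1.0, -0.0, 0.001]
contact_force: [0.7, -0.6, 2.3]
opening: 0.386
```

Contact made. Releasing and rising.

>>> carry_out(
  commands=[
    [0,0,0,0,0,0],
    [0,0,0,0,0,0],
    [0,0,0,0,0,0],
    [0,0,0,0,0,0],
    [0,0,0,0,0,0],
    [0,0,0,0,0,0],
    [0,0,-0.01,0,0,0],
    [0,0,-0.03,0,0,0],
    [0,0,-0.06,0,0,0],
    [0,0,-0.09,0,0,0],
    [0,0,-0.12,0,0,0],
    [0,0,-0.12,0,0,0],
  ],
  fingers=0,
)

```text
clock: 39.45
tool_pos: [0.6197, -0.1409, 0.2273]
eef_rot: [0.001, 1.0, -0.0, 0.005]
contact_force: [0.1, -0.2, 0.5]
opening: 0.997
```

```bash
python3 - <<'E'
from h import *
r.snapshot("wrist");r.snapshot("wrist")
t=r.snapshot("top"); p=r.snapshot("scene"); cv2.imwrite("pics/s13.png",p["img"]); cv2.imwrite("pics/t13.png",t["img"])
w=wrist(); cv2.imwrite("pics/w13.png",w["img"])
print("blue",dot(w,"blue",(.6168,-.141)))
for n,q in (("t",t),("s",p)):
    try: print(n,"green dish",dish(q,"green",(.4595,.004)))
    except Exception as e: print(n,e)
    print("green cap",dot(q,"green",(.6145,.113)))
st(); goto(.6145,.1135,.222)
E
```

```text
blue (array([ 0.61573761, -0.1411128 ]), np.int32(1273), np.float64(1.3))
t green dish (array([0.4596, 0.0039]), np.float64(0.97), 'free r:', array([0.4596, 0.0039, 0.0482]))
green cap (array([0.61403029, 0.11420882]), np.int32(351), np.float64(0.9))
s green dish (array([0.4604, 0.0054]), np.float64(0.8), 'free r:', array([0.4608, 0.0058, 0.0501]))
green cap (array([0.61502471, 0.11557611]), np.int32(303), np.float64(1.7))
t 39.7 tcp [ 0.6158 -0.141   0.2209] open 1.005 F [-0.2 -0.7  0.3] rot [ 1.2e-03  1.0e+00  1.0e-04 -1.2e-03]
goto [  1.9 254.5  -1. ] mm [ 0.01 -0.14 -0.13] deg
```

View pics/w13.png

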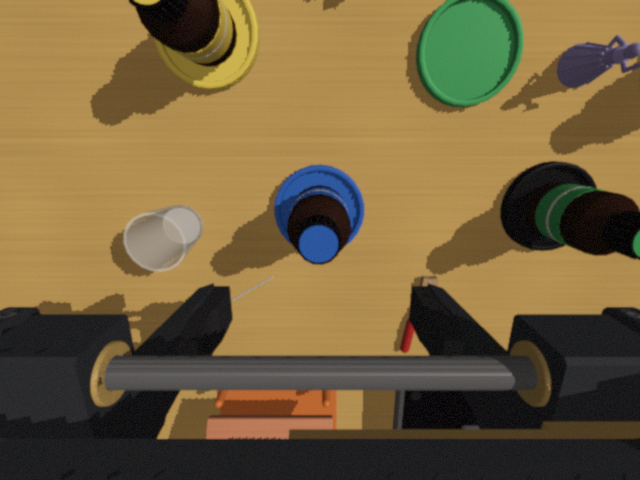

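The blue bottle is centred in the blue dish, cap at pixel (319,243). Last is green, from the spare dish at (.6145, .113).

>>> carry_out(
  commands=[
    [0.0,0.015,0,0,0,0],
    [0.001,0.045,0,0,0,0],
    [0.001,0.08,0,0,0,0],
    [0.001,0.115,0,0,0,0],
    [0.001,0.15,0,0,0,0],
    [0.002,0.185,0,0,0,0],
    [0.002,0.217,0,0,0,0],
    [0.002,0.239,0,0,0,0],
    [0.002,0.251,0,0,0,0],
    [0.002,0.2545,0,0,0,0],
    [0.002,0.2545,0,0,0,0],
    [0.002,0.2545,0,0,0,0],
  ],
)

```text
clock: 40.9
tool_pos: [0.6154, 0.1116, 0.2217]
eef_rot: [0.002, 1.0, -0.001, -0.0]
contact_force: [0.0, -0.6, -0.4]
opening: 1.003
```

```bash
python3 - <<'E'
from h import *
r.snapshot("wrist");r.snapshot("wrist");r.snapshot("wrist")
w=wrist(); cv2.imwrite("pics/w14.png",w["img"])
print("green cap",dot(w,"green",(.6145,.1135)))
st(); goto(.6147,.1135,.102)
E
```

```text
green cap (array([0.61317621, 0.1147991 ]), np.int32(1276), np.float64(2.4))
t 41.1 tcp [0.6155 0.1123 0.222 ] open 0.999 F [-0.2 -0.   0.4] rot [ 2.1e-03  1.0e+00 -3.0e-04  0.0e+00]
goto [  0.8   1.3 120. ] mm [-0.03  0.   -0.24] deg
```

View pics/w14.png

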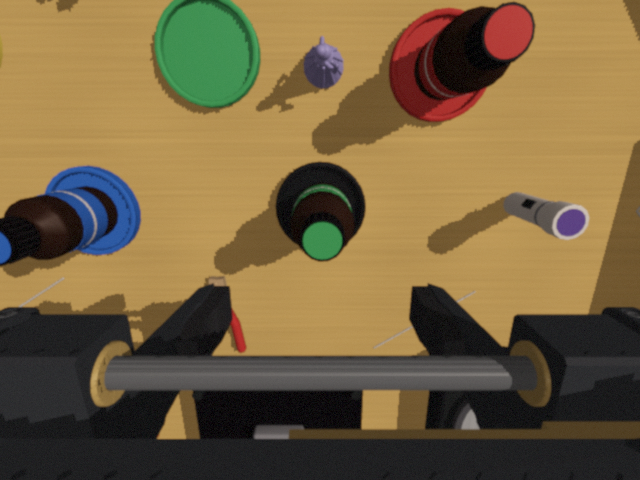

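>>> carry_out(
  commands=[
    [0.001,0.001,0.025,0,0,0],
    [0.001,0.001,0.05,0,0,0],
    [0.001,0.001,0.075,0,0,0],
    [0.001,0.001,0.095,0,0,0],
    [0.001,0.001,0.11,0,0,0],
    [0.001,0.001,0.119,0,0,0],
    [0.001,0.001,0.1195,0,0,0],
    [0.001,0.001,0.1195,0,0,0],
  ],
)

```text
clock: 41.9
tool_pos: [0.6149, 0.1147, 0.1031]
eef_rot: [0.001, 1.0, 0.0, 0.001]
contact_force: [-0.1, 0.5, -0.5]
opening: 0.998
```

>>> carry_out(
  commands=[
    [0,0,0,0,0,0],
    [0,0,0,0,0,0],
    [0,0,0,0,0,0],
    [0,0,0,0,0,0],
    [0,0,0,0,0,0],
    [0,0,0,0,0,0],
    [0,0,0,0,0,0],
    [0,0,0,0,0,0],
    [0,0,0,0,0,0],
  ],
  fingers=255,
  grip_force=25,
)

```text
clock: 42.8
tool_pos: [0.6144, 0.1142, 0.1025]
eef_rot: [0.001, 1.0, -0.0, -0.0]
contact_force: [-0.5, -0.2, 0.4]
opening: 0.389
```

>>> carry_out(
  commands=[
    [0,0,-0.003,0,0,0],
    [0,0,-0.01,0,0,0],
    [0,0,-0.022,0,0,0],
    [0,0,-0.04,0,0,0],
    [0,0,-0.06,0,0,0],
    [0,0,-0.08,0,0,0],
    [0,0,-0.1,0,0,0],
    [0,0,-0.12,0,0,0],
    [0,0,-0.136,0,0,0],
    [0,0,-0.146,0,0,0],
    [0,0,-0.15,0,0,0],
    [0,0,-0.15,0,0,0],
  ],
)

```text
clock: 44.0
tool_pos: [0.6143, 0.1146, 0.2529]
eef_rot: [0.001, 1.0, 0.0, 0.0]
contact_force: [-0.3, -0.6, -3.1]
opening: 0.391
```

```bash
python3 - <<'E'
from h import *
r.snapshot("wrist");r.snapshot("wrist")
p=r.snapshot("scene"); cv2.imwrite("pics/s15.png",p["img"])
st(); goto(.4597,.0042,.252)
E
```

```text
t 44.15 tcp [0.6137 0.1143 0.2516] open 0.39 F [ 0.3 -1.1 -3.2] rot [ 1.2e-03  1.0e+00 -2.0e-04 -9.0e-04]
goto [ 1.538e+02 -1.105e+02 -1.000e-01] mm [-0.03 -0.1  -0.13] deg
```

View pics/s15.png

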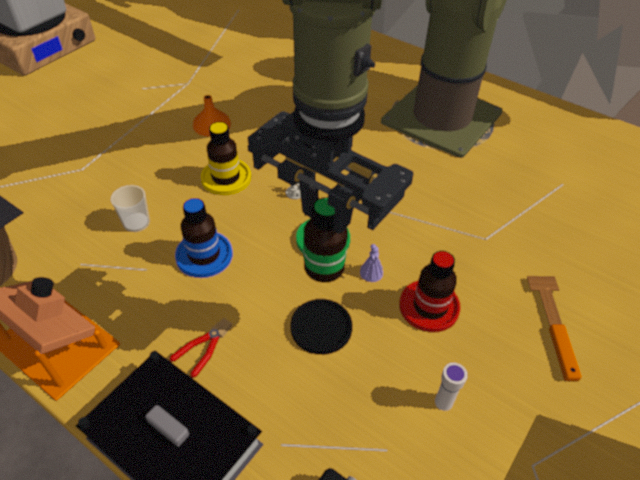

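>>> carry_out(
  commands=[
    [0.006,-0.004,0,0,0,0],
    [0.018,-0.013,0,0,0,0],
    [0.035,-0.025,0,0,0,0],
    [0.053,-0.038,0,0,0,0],
    [0.071,-0.051,0,0,0,0],
    [0.089,-0.064,0,0,0,0],
    [0.107,-0.077,0,0,0,0],
    [0.125,-0.089,0,0,0,0],
    [0.139,-0.099,0,0,0,0],
    [0.149,-0.107,0,0,0,0],
    [0.154,-0.1105,0,0,0,0],
    [0.154,-0.1105,0,0,0,0],
  ],
)

```text
clock: 45.35
tool_pos: [0.4597, 0.0039, 0.2525]
eef_rot: [0.002, 1.0, -0.0, -0.0]
contact_force: [0.5, -0.0, -3.6]
opening: 0.384
```

>>> carry_out(
  commands=[
    [0,0,0.006,0,0,0],
    [0,0,0.02,0,0,0],
    [0,0,0.038,0,0,0],
    [0,0,0.058,0,0,0],
    [0,0,0.078,0,0,0],
    [0,0,0.098,0,0,0],
    [0,0,0.115,0,0,0],
    [0,0,0.128,0,0,0],
    [0,0,0.138,0,0,0],
    [0,0,0.144,0,0,0],
    [0,0,0.147,0,0,0],
    [0,0,0.148,0,0,0],
  ],
)

```text
clock: 46.55
tool_pos: [0.4604, 0.0047, 0.1044]
eef_rot: [0.001, 1.0, 0.0, 0.0]
contact_force: [-0.5, -0.2, -3.9]
opening: 0.39
```

>>> carry_out(
  commands=[
    [0,0,0.0005,0,0,0],
    [0,0,0.001,0,0,0],
    [0,0,0.0015,0,0,0],
    [0,0,0.002,0,0,0],
    [0,0,0.002,0,0,0],
  ],
)

```text
clock: 47.05
tool_pos: [0.4601, 0.0044, 0.1026]
eef_rot: [0.001, 1.0, 0.0, 0.0]
contact_force: [0.4, 0.3, -4.1]
opening: 0.389
```

>>> carry_out(
  commands=[
    [0,0,0.0005,0,0,0],
    [0,0,0.0005,0,0,0],
    [0,0,0.0005,0,0,0],
  ],
)

```text
clock: 47.35
tool_pos: [0.4603, 0.0043, 0.1023]
eef_rot: [0.001, 1.0, -0.0, 0.0]
contact_force: [0.0, -0.0, 3.8]
opening: 0.393
```

>>> carry_out(
  commands=[
    [0,0,0,0,0,0],
    [0,0,0,0,0,0],
    [0,0,0,0,0,0],
    [0,0,0,0,0,0],
    [0,0,0,0,0,0],
    [0,0,0,0,0,0],
    [0,0,-0.01,0,0,0],
    [0,0,-0.03,0,0,0],
    [0,0,-0.06,0,0,0],
    [0,0,-0.09,0,0,0],
    [0,0,-0.12,0,0,0],
    [0,0,-0.15,0,0,0],
  ],
  fingers=0,
)

```text
clock: 48.55
tool_pos: [0.4596, 0.0044, 0.254]
eef_rot: [0.001, 1.0, 0.0, 0.0]
contact_force: [0.0, -0.9, -0.5]
opening: 0.996
```

>>> carry_out(
  commands=[
    [0,0,-0.02,0,0,0],
    [0,0.03,-0.03,0,0,0],
    [-0.02,0.06,-0.03,0,0,0],
    [-0.04,0.1,-0.03,0,0,0],
    [-0.05,0.14,-0.03,0,0,0],
    [-0.05,0.18,-0.03,0,0,0],
    [-0.05,0.22,-0.03,0,0,0],
    [-0.05,0.26,-0.03,0,0,0],
    [-0.05,0.3,-0.03,0,0,0],
    [-0.05,0.34,-0.03,0,0,0],
    [-0.05,0.37,-0.03,0,0,0],
    [-0.05,0.37,-0.03,0,0,0],
  ],
)

```text
clock: 49.75
tool_pos: [0.5083, 0.3799, 0.2827]
eef_rot: [-0.002, 1.0, 0.002, -0.001]
contact_force: [-1.0, -0.8, 0.2]
opening: 0.997
```

```bash
python3 - <<'E'
from h import *
for _ in range(4): r.snapshot("wrist")
t=r.snapshot("top"); p=r.snapshot("scene"); cv2.imwrite("pics/s16.png",p["img"]); cv2.imwrite("pics/t16.png",t["img"])
D={"green":(.4597,.004),"blue":(.6168,-.141),"yellow":(.4432,-.2485),"red":(.4745,.231)}
for n,q in (("t",t),("s",p)):
  HUE["yellow"]=[(21 if n=="t" else 24,34)]
  for c in D: print(n,c,D[c],"cap",dot(q,c,D[c]),"net",[(np.round(e["xyz"],4),round(e["p"],2)) for e in r.spot_point(q,"bottle_"+c)][:1])
  print("figure",[(np.round(e["xyz"],4),round(e["p"],2)) for e in r.spot_point(q,"figure")][:1])
st()
E
```

```text
t green (0.4597, 0.004) cap (array([0.45982698, 0.00432874]), np.int32(386), np.float64(0.3)) net [(array([0.4593, 0.0091, 0.0037]), 0.92)]
t blue (0.6168, -0.141) cap (array([ 0.6166419, -0.1418767]), np.int32(387), np.float64(0.6)) net [(array([ 0.6169, -0.1416,  0.0092]), 0.7)]
t yellow (0.4432, -0.2485) cap (array([ 0.44392858, -0.24832947]), np.int32(427), np.float64(0.6)) net [(array([ 0.4438, -0.2509,  0.0093]), 0.74)]
t red (0.4745, 0.231) cap (array([0.47456812, 0.2333638 ]), np.int32(382), np.float64(1.7)) net []
figure [(array([0.4742, 0.1139, 0.0013]), 0.92)]
s green (0.4597, 0.004) cap (array([0.46176411, 0.00647482]), np.int32(201), np.float64(1.4)) net [(array([0.4625, 0.0049, 0.0049]), 0.63)]
s blue (0.6168, -0.141) cap (array([ 0.61779125, -0.13887003]), np.int32(227), np.float64(1.1)) net [(array([ 0.6167, -0.1379,  0.0053]), 0.55)]
s yellow (0.4432, -0.2485) cap (array([ 0.4450859 , -0.24597135]), np.int32(162), np.float64(1.1)) net [(array([ 0.4466, -0.2483,  0.0106]), 0.75)]
s red (0.4745, 0.231) cap (array([0.47652647, 0.23448145]), np.int32(272), np.float64(2.4)) net [(array([0.4745, 0.2321, 0.0049]), 0.56)]
figure [(array([0.472 , 0.1166, 0.0012]), 0.95)]
t 50.55 tcp [0.5109 0.3743 0.282 ] open 1.0 F [ 0.3 -0.3  0.1] rot [ 0.0012  1.      0.     -0.    ]
```

View pics/s16.png

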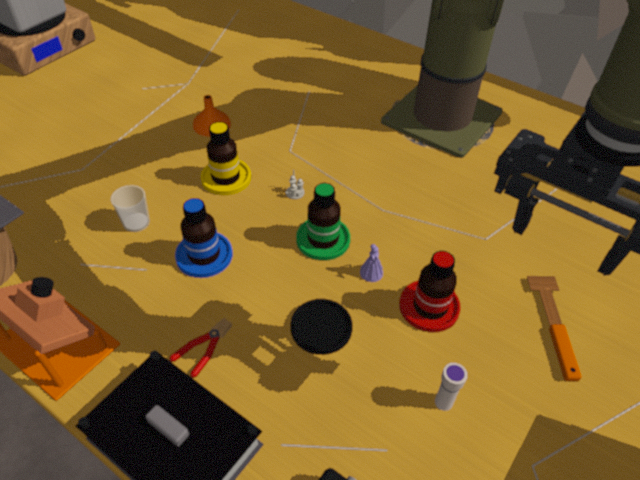

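View pics/t16.png

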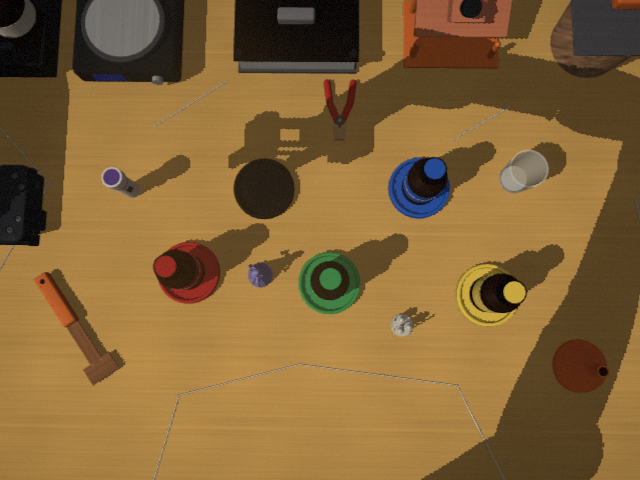

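All four bottles stand upright in the dishes of their own colour. The spare dish is empty at top-image pixel (264,188), and the figure is unmoved at (260,275).

```bash
python3 - <<'E'
from h import *
st(); print(r.finish_job())
E
```

```text
t 50.55 tcp [0.5109 0.3743 0.282 ] open 1.0 F [ 0.3 -0.3  0.1] rot [ 0.0012  1.      0.     -0.    ]
the job is handed in; nothing more can be done
None
```

All four bottles now stand upright in the dishes of their own colour, and I handed the job in at 50.6 s. No verdict was reported.

**What I did:** I made five moves, gripping each bottle by its cap and lowering it until it touched. The order was green to the spare dish, red to red, yellow to yellow, blue to blue, then green to green.

**Last checks:**
- **Top camera:** each cap was within about 2.5 mm of its dish's measured centre. Red was furthest off, at about 2.4 mm.
- **Spare dish:** it is empty in both the top and scene views.
- **Figure:** it stands upright, and its measured position differs from the start by less than 3 mm, which is within the network's error.
- **Gripper:** it is open and well clear of everything, with no force on it.

**Disagreements:**
- The scene camera read about 1–3 mm further out in x and y than the top and wrist cameras throughout.
- In the last top picture the network did not find the red bottle and put the green one 5 mm off in y. The cap measurements and my view of both pictures show them in place.
- The scene camera could not give a good outline of the yellow dish, so I took that dish's centre from the top view.

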